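# Snap the post into the bench stand

## Task

Take the square post out of the white rack and fit it into the upright square socket of the bench stand: squeeze its two spring buttons in flush so they slide down inside the socket, then gently push the post fully home until both buttons pop out through the socket's side windows, and let go. Do not force the post or lean on the stand hard, and leave the glassware, the bottle and the tray where they stand.

Things in the scene. Friction and masses are not known exactly. Their poses are not given: they have to be found in the camera images.
- post: Loose square aluminium post, 22 x 22 mm, about 200 g (varies). Origin: centre of its underside, z up along it. It starts upright in the rack's pocket, foot 8 mm above the table. The lowest 8 mm taper to a 16 mm square. The square part ends 95 mm up; on it a round black levelling pad, 22 mm wide, on a stiff thread makes the whole length 105 to 119 mm, different each time and not reported.
- post_buttons (a point): Point on the post's axis level with the button centres, 60 mm above the foot; axes as post. Spring buttons stand out of the post's +y and -y faces: 12 mm round, 6.5 mm proud, 35 mm over both, straight-sided: left out, they stop dead on the socket's rim. Pressed on any part of its face a button goes in as a whole; pressed on its upper half, its lower half is bare and can enter the socket.
- button_a (a joint): Travel of the spring button on the post's +y side: 0 = fully out, 0.0065 m = flush with the post's face. Takes about 2.7 N to start and 5.6 N to hold flush; springs out by itself.
- button_b (a joint): The same for the button on the post's -y side.
- stand: Fixed bench stand on a plinth: steel plate 160 (x) x 110 (y) x 10 mm with an upright square socket tube in its middle, 30 mm square outside, 24.5 mm inside. Origin: centre of the plate's underside, on the socket's axis, 3 to 18 mm above the table; z up, x and y along the tube's sides. From it: socket floor 10 mm, rim 90 mm up; a 15 mm square window in the +y and the -y wall, centres 70 mm up.
- stand_rim (a point): Centre of the socket's mouth, 90 mm above stand's origin; axes alike. With the post home (y along the socket's y, either way round) its foot is on the socket floor and its buttons are at the windows, 20 mm below the rim. With the buttons rubbing, pushing it down takes about 2 to 10 N; the socket floor then stops it. Over 40 N between post and stand, or fingers and stand, counts as forcing.
- rack: White plastic storage rack, fixed to the table, 120 (x) x 90 (y) x 38 mm, with a 25 mm square pocket, 30 mm deep, in its middle, in which the post stands, axes alike, and a 17 mm round hole 40 mm to either side along x. Origin: centre of its underside.
- beaker: Bystander: empty glass beaker, 68 mm wide, 85 mm tall. Origin: centre of its underside.
- bottle: Bystander: white plastic bottle with red cap, 68 mm wide, 150 mm tall. Origin: centre of its underside.
- cylinder: Bystander: clear measuring cylinder, foot 60 mm wide, 140 mm tall. Origin: centre of its underside.
- weigh_tray: Bystander: low white weighing tray, 100 x 140 x 20 mm. Origin: centre of its underside.
Not all that is in view belongs to the job. What is shaped like the post but blue or green is not meant.

How it is judged:
On the way, in this order (a step that is already met when the one before it is completed fails the run):
1. the post stands in the mouth of the socket with both buttons squeezed in (at least 4.5 mm of their 6.5 mm) (horizontal distance between post and stand below 0.004 m and z of post in the frame of stand between 0.034 and 0.08 m and value of joint each of button_a, button_b above 0.0045 m), for 0.1 s.
2. both buttons are inside the socket, pressed in by its walls (post's foot less than 30 mm and still over 13 mm above the plate's underside) (horizontal distance between post and stand below 0.004 m and z of post in the frame of stand between 0.013 and 0.03 m and value of joint each of button_a, button_b above 0.002 m), for 0.03 s.
At the end, for the whole second after the job is handed in: The post stands upright in the stand's socket, its foot within 2.5 mm of the socket floor and its axis within 4 mm of the socket's, both buttons sprung out through the windows to within 2 mm of fully out, at rest and released (horizontal distance between post and stand below 0.004 m and angle between post's own z axis and vertical below 0.08 rad and z of post in the frame of stand between 0.008 and 0.0125 m and value of joint each of button_a, button_b below 0.002 m and linear speed of post below 0.02 m/s and contact force between the fingers and post below 0.1 N); the robot touches nothing.
It fails at once if the post is forced: more than 40 N between the post and the stand (contact force between post and stand above 40 N).
It fails at once if the fingers bear on the stand with more than 40 N (contact force between the fingers and stand above 40 N).
It fails at once if a bystander is moved by more than 30 mm or tipped by more than 0.3 rad (distance of any of beaker, bottle, cylinder, weigh_tray from where it was at the start of the episode above 0.03 m or angle between any of beaker, bottle, cylinder, weigh_tray's own z axis and vertical above 0.3 rad).
It also fails if it takes over 64 s, if anything falls off the work surface, if the arm or the gripper's body presses on something with over 40 N, if the wrist force passes 120 N, or if a joint passes its speed limit or range.

## Robot

A 6-joint arm with a two-finger parallel gripper is mounted at the origin on the work surface. World frame = base frame: x ahead of the robot, y to its left, z up, the work surface at z = 0. Lengths are in m, angles in rad, forces in N, time in s.
With the tool pointing down it reaches from about 0.225 to 0.875 m from the base axis. Payload 3.4 kg.
Tool frame: the origin (TCP) lies between the finger pads; the fingertips stand 25 mm ahead of it and the grasp point (between the pads) lies 6 mm ahead of it; z points along the fingers, y is the direction in which the jaws open and shut (so a half turn about z gives the same grasp; the last joint's range is limited). The gripper opens to 85 mm and grips with 20 to 120 N. Pads are 22 mm wide; open, the fingers measure 114 mm over their backs; the gripper's body (76 mm by 85 mm) begins 54 mm behind the grasp point. The pads swing forward as they close: fully open they stand 13 mm farther back than shut.
Start: joints at [-1.366, 0.276, 1.505, -0, 1.361, -0.121], TCP at [0.184, -0.545, 0.256] pointing down, gripper open.
Joint ranges: [-2.89, 2.89], [-0.75, 2.08], [0.22, 2.7], [-1.18, 4.32], [0.11, 2.71], [-2.7, 2.7]. Speed limits (rad/s): [2.57, 2.57, 3.14, 3.14, 3.14, 3.14].

## Interface

Orientations are given as a 3x3 rotation matrix whose columns are the frame's x, y, z axes.
In Python, from workcell import ctrl, cams, job_done gives the robot as it stands.
- The arm moves only by the tool step_arm, never from a script. Its argument "rows" is a list of rows, each an object of numbers: "tx", "ty", "tz": the shift along the world's x, y, z in cm; "wx", "wy", "wz": the turn, a rotation vector about the world's x, y, z in rad; "gripper": the opening, from 0 (shut) to 1 (fully open). In form: [{"tx": .., "ty": .., "tz": .., "wx": .., "wy": .., "wz": .., "gripper": ..}, ...]. A call has exactly 10 rows; each row is the pose to reach, as a shift and turn from the pose commanded when the call began; what a row does not reach only later rows make up. A row lasts 1/12 s, in which the tool goes at most 41.7 mm and 7.16 degrees, less where a joint would pass 70% of its speed; a pose out of reach is approached as far as the arm can. A call with a gripper value outside its range is refused whole. The fingers move at their own pace and stop on an object; "squeeze" is the grip in N (left out, the last holds). Time passes only in rows, so rows that repeat a pose let the fingers close, or fill a call up. It gives the time, the measured TCP pose, the force and the opening at its end, in the units of the state.
- ctrl.state(): the state, without advancing time (a new reading comes with each control period).
- cams.grab_frame(name): name is "scene" or "top" or "wrist"; returns the picture (420x560x3 uint8, blue, green, red); there is no depth.
- cams.calibration(name): a dict with "fx", "fy", "cx", "cy" (pixels), "view" (4x4, takes a point from world to camera coordinates). Camera axes: x right, y up, looking along -z (the intrinsics and any distortion apply to the point x, -y, -z); pixel columns grow to the right and rows downward; lengths in m; the calibration is good to about 2 mm. A picture is of the moment at which its call begins: read the wrist's pose just before it. calibration takes no time and is no camera call; for the wrist camera it gives the pose at the moment of the call.
- job_done(): hands the job in, once; it reports no verdict.
The state is a dict: "clock": time; "joints": joint angles; "qd": joint speeds; "effort": joint torques, N m; "position": TCP position; "ee_rot": TCP orientation; "contact_force": force on the tool from outside, world axes, zero at the start; "moment": the same for the moment, N m; "gripper_width": finger opening in m.
Only numpy, scipy, OpenCV 4.12 (cv2) and the standard library are available. Lean on these libraries where they do the work, as an engineer would, in place of code of your own. Each camera call takes 0.05 s, during which the arm holds its last target.

## Working session

There is one attempt and no reset: what is moved stays moved. The work goes in short steps, Python scripts to look and compute and a tool call to move; the robot and the scene stay as the last step left them, time stands still between calls to the robot, and variables do not carry over. Pictures are saved under pics/ and viewed, and the job is handed in when it is done.

Besides the shell and the picture viewer there is one more tool, called by a JSON object that holds its "name" and its "arguments". step_arm: Moves the arm, as the interface text tells. Its arguments: {"type":"object","properties":{"rows":{"type":"array"},"squeeze":{"type":"number"}},"required":["rows"]}

```bash
mkdir -p pics; ls; python3 - <<'E'
from workcell import ctrl,cams
import cv2,numpy as np
s=ctrl.state();print({k:np.round(v,4).tolist() for k,v in s.items()})
for n in ["scene","top","wrist"]:
    c=cams.calibration(n);print(n,{k:np.round(v,4).tolist() if not isinstance(v,str) else v for k,v in c.items()})
    cv2.imwrite(f"pics/{n}0.png",cams.grab_frame(n))
E
```

```text
pics
{'clock': 0.0, 'joints': [-1.366, 0.2766, 1.5061, -0.0, 1.3607, -0.121], 'qd': [0.0002, -0.0023, -0.0001, -0.0001, -0.0003, 0.0016], 'effort': [0.0014, -41.6763, -24.5804, 0.0001, 0.0112, 0.0], 'position': [0.184, -0.5443, 0.2554], 'ee_rot': [[0.9474, 0.3201, -0.0004], [0.3201, -0.9474, 0.0018], [0.0002, -0.0018, -1.0]], 'contact_force': [0.1805, 0.6077, -0.3071], 'moment': [-0.009, -0.0109, 0.0031], 'gripper_width': 0.0855}
scene {'fx': 509.3551, 'fy': 509.3551, 'cx': 280.4116, 'cy': 209.6561, 'view': [[0.2836, 0.9589, -0.0037, -0.1774], [-0.6613, 0.1984, 0.7234, 0.3321], [0.6944, -0.2027, 0.6904, -1.884], [0.0, 0.0, 0.0, 1.0]]}
top {'fx': 436.1109, 'fy': 436.1109, 'cx': 280.65, 'cy': 213.2403, 'view': [[0.0154, -0.9999, 0.0028, 0.0096], [0.9814, 0.0157, 0.1911, -0.6219], [-0.1911, -0.0002, 0.9816, -1.2468], [0.0, 0.0, 0.0, 1.0]]}
wrist {'fx': 321.1363, 'fy': 321.1363, 'cx': 274.5526, 'cy': 209.3818, 'view': [[0.3201, -0.9474, -0.0022, -0.5741], [0.9041, 0.3061, -0.2982, 0.0379], [0.2832, 0.0934, 0.9545, -0.3804], [0.0, 0.0, 0.0, 1.0]]}
```

View pics/scene0.png

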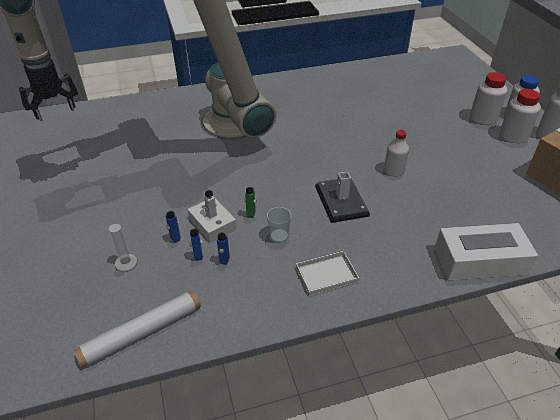

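View pics/top0.png

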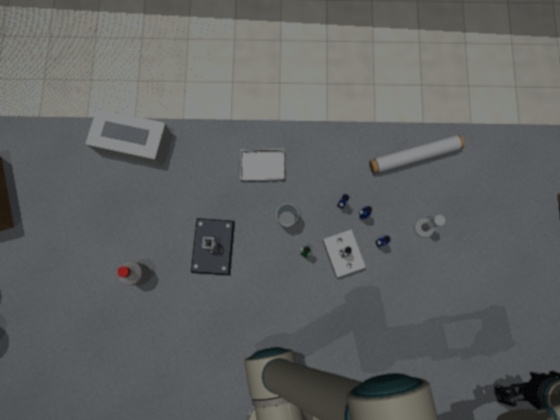

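View pics/wrist0.png

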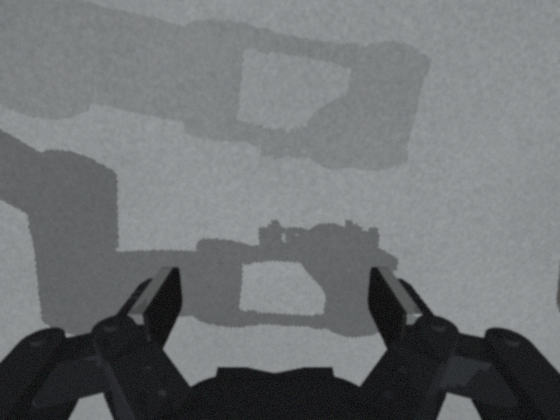

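The white rack is at scene (211,217) and top (344,254). The grey post stands in it at scene (210,205). Three blue look-alikes are at scene (173,226), (196,244) and (222,248), and a green one at (250,202). The grey one in the rack fits the description. The stand is at scene (343,197) and top (210,246).

```bash
python3 - <<'E'
import cv2,numpy as np
s=cv2.imread("pics/scene0.png");t=cv2.imread("pics/top0.png")
def c(im,x,y,w,h,k):return cv2.resize(im[y:y+h,x:x+w],None,fx=k,fy=k,interpolation=cv2.INTER_CUBIC)
a=np.hstack([c(s,170,180,66,66,6),c(s,312,165,66,66,6)])
b=np.hstack([c(t,310,220,66,50,6),c(t,182,210,66,75,6)[:300]])
cv2.imwrite("pics/crop_s.png",a)
cv2.imwrite("pics/crop_t.png",np.hstack([c(t,310,218,66,72,6),c(t,180,210,66,72,6)]))
E
```

```text
(no output)
```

View pics/crop_s.png

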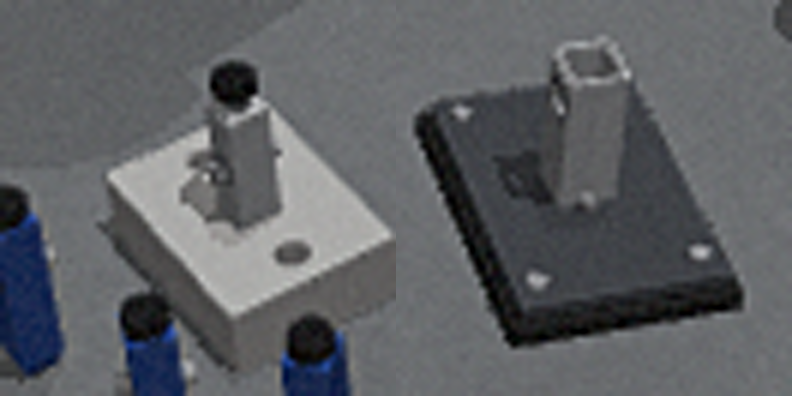

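View pics/crop_t.png

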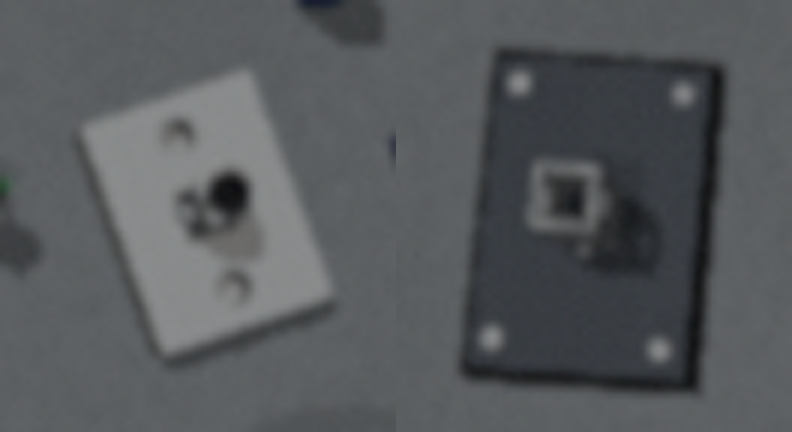

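```bash
cat > h.py <<'E'
import numpy as np,cv2
from workcell import ctrl,cams
def onplane(n,uv,z,c=None):
    c=c or cams.calibration(n);V=np.array(c["view"]);R=V[:3,:3];o=-R.T@V[:3,3]
    d=R.T@np.array([(uv[0]-c["cx"])/c["fx"],-(uv[1]-c["cy"])/c["fy"],-1.])
    return o+d*(z-o[2])/d[2]
def proj(n,p,c=None):
    c=c or cams.calibration(n);V=np.array(c["view"]);q=V[:3,:3]@np.array(p)+V[:3,3]
    return np.array([c["cx"]+c["fx"]*q[0]/-q[2],c["cy"]-c["fy"]*q[1]/-q[2]])
E
python3 - <<'E'
from h import *
f=lambda x,y,ox,oy:((x+.5)/6-.5+ox,(y+.5)/6-.5+oy)
def rect(P):
    P=np.array(P);print(np.round(P[:,:2],4).tolist());c=P.mean(0);e=[np.linalg.norm(P[i]-P[(i+1)%4]) for i in range(4)]
    v=(P[2]+P[3]-P[0]-P[1]);w=P[0]+P[3]-P[1]-P[2];print("c",c.round(4),"edges",np.round(e,4),"yaw",np.degrees(np.arctan2(-v[1],-v[0])),np.degrees(np.arctan2(w[1],w[0]))-90)
rect([onplane("top",f(*p,310,218),.038) for p in [(80,128),(247,68),(335,297),(165,360)]])
print("holes",[onplane("top",f(*p,310,218),.036).round(4) for p in [(177,130),(233,288)]])
print("pad",[onplane("top",f(230,192,310,218),z).round(4) for z in (.115,.125)])
st=lambda p,z:onplane("top",f(p[0]-396,p[1],180,210),z)
for z in (.018,.025): rect([st(p,z) for p in [(497,52),(722,68),(697,390),(463,374)]])
for z in (.1,): rect([st(p,z) for p in [(530,158),(604,163),(600,235),(526,230)]])
for n,uv in dict(g=(305,251),b1=(383,241),b2=(365,212),b3=(343,201),beaker=(288,216)).items(): print(n,onplane("top",uv,.08).round(3))
print("scene pad",[onplane("scene",f(233,80,170,180),z).round(4) for z in (.115,.125)])
print("scene mouth",[onplane("scene",f(592-396,62,312,165),z).round(4) for z in (.093,.1,.108)])
print("scene platecenter",)
E
```

```text
[[0.5492, -0.1092], [0.581, -0.1936], [0.4667, -0.2356], [0.4344, -0.1509]]
c [ 0.5078 -0.1723  0.038 ] edges [0.0902 0.1218 0.0906 0.1221] yaw 20.03961445690948 20.77142245916278
holes [array([ 0.5492, -0.1582,  0.036 ]), array([ 0.4705, -0.1853,  0.036 ])]
pad [array([ 0.5095, -0.1722,  0.115 ]), array([ 0.5084, -0.1706,  0.125 ])]
[[0.61, 0.279], [0.6035, 0.163], [0.4393, 0.1697], [0.4454, 0.2875]]
c [0.5245 0.2248 0.018 ] edges [0.1162 0.1643 0.1179 0.1648] yaw -2.6317711046188728 -3.0952425385527818
[[0.6087, 0.2776], [0.6023, 0.1623], [0.4389, 0.1689], [0.445, 0.2861]]
c [0.5237 0.2237 0.025 ] edges [0.1155 0.1635 0.1173 0.1639] yaw -2.631771104618891 -3.095242538552739
[[0.544, 0.2444], [0.5421, 0.2089], [0.5075, 0.2093], [0.5094, 0.2446]]
c [0.5257 0.2268 0.1   ] edges [0.0356 0.0346 0.0354 0.0346] yaw -0.4488682647983239 -2.975668979388132
g [ 0.507 -0.053  0.08 ]
b1 [ 0.54 -0.28  0.08]
b2 [ 0.626 -0.23   0.08 ]
b3 [ 0.658 -0.165  0.08 ]
beaker [ 0.61  -0.002  0.08 ]
scene pad [array([ 0.5055, -0.1731,  0.115 ]), array([ 0.5169, -0.1742,  0.125 ])]
scene mouth [array([0.5173, 0.2294, 0.093 ]), array([0.525 , 0.2257, 0.1   ]), array([0.5337, 0.2215, 0.108 ])]
scene platecenter
```

The crops confirm it: a grey post with black pad, white side buttons, standing in the white rack's pocket. Measured rack edges are 90 x 122 mm, which fits, and the pad lies over the rack centre. The pick point is about (0.508, -0.172) with yaw about 20.4°. Moving above it.

{"name": "step_arm", "arguments": {"rows": [{"tx":3.2,"ty":3.7},{"tx":6.4,"ty":7.4},{"tx":9.6,"ty":11.1},{"tx":12.8,"ty":14.8},{"tx":16,"ty":18.5},{"tx":19.2,"ty":22.2},{"tx":22.4,"ty":26},{"tx":25.6,"ty":30},{"tx":29,"ty":34,"wz":0.03},{"tx":32.4,"ty":37.2,"wz":0.03}]}}

```text
invalid input
```

```bash
python3 - <<'E'
from h import *
s=ctrl.state();print(s["clock"],s["position"],s["ee_rot"],s["contact_force"])
c=cams.calibration("wrist");print(np.array(c["view"]).round(4).tolist())
cv2.imwrite("pics/w1.png",cams.grab_frame("wrist"))
for p in [(.508,-.172,.12),(.508,-.172,.103)]:print(proj("wrist",p,c))
E
```

```text
0.15 [ 0.18394847 -0.54439119  0.25560419] [[ 9.47412463e-01  3.20014927e-01 -2.66836628e-04]
 [ 3.20014968e-01 -9.47411374e-01  1.45215877e-03]
 [ 2.11908428e-04 -1.46118504e-03 -9.99998910e-01]] [ 0.26826138 -0.35488056 -0.59280577]
[[0.3201, -0.9474, -0.002, -0.5743], [0.9041, 0.3061, -0.2982, 0.0379], [0.2832, 0.0937, 0.9545, -0.3804], [0.0, 0.0, 0.0, 1.0]]
[-304.26298715 -740.89947509]
[-243.34300335 -651.54710891]
```

View pics/w1.png

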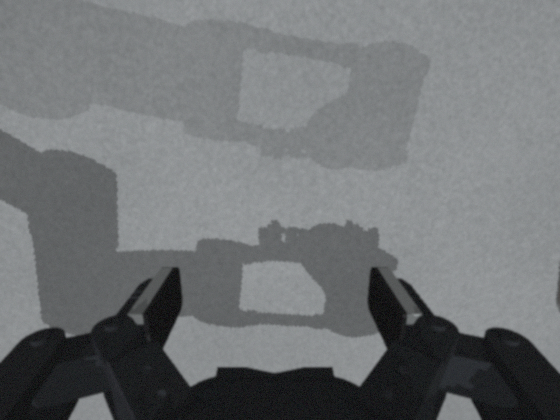

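The picture shows bare table, so the arm has not moved. The call was refused, so I need all seven keys in every row.

{"name": "step_arm", "arguments": {"rows": [{"tx":3.2,"ty":3.7,"tz":0,"wx":0,"wy":0,"wz":0,"gripper":1},{"tx":6.4,"ty":7.4,"tz":0,"wx":0,"wy":0,"wz":0,"gripper":1},{"tx":9.6,"ty":11.1,"tz":0,"wx":0,"wy":0,"wz":0,"gripper":1},{"tx":12.8,"ty":14.8,"tz":0,"wx":0,"wy":0,"wz":0,"gripper":1},{"tx":16,"ty":18.5,"tz":0,"wx":0,"wy":0,"wz":0,"gripper":1},{"tx":19.2,"ty":22.2,"tz":0,"wx":0,"wy":0,"wz":0,"gripper":1},{"tx":22.4,"ty":26,"tz":0,"wx":0,"wy":0,"wz":0,"gripper":1},{"tx":25.6,"ty":30,"tz":0,"wx":0,"wy":0,"wz":0.03,"gripper":1},{"tx":29,"ty":34,"tz":0,"wx":0,"wy":0,"wz":0.03,"gripper":1},{"tx":32.4,"ty":37.2,"tz":0,"wx":0,"wy":0,"wz":0.03,"gripper":1}]}}

```text
clock: 1.03
position: [0.4567, -0.2272, 0.2564]
ee_rot: [[0.937, 0.348, -0.0], [0.348, -0.937, -0.0], [-0.0, 0.0, -1.0]]
contact_force: [1.0, -1.6, -0.2]
gripper_width: 0.0855
```

```bash
python3 - <<'E'
from h import *
s=ctrl.state();print(s["clock"],s["position"],s["ee_rot"],s["contact_force"])
c=cams.calibration("wrist");print(np.array(c["view"]).round(4).tolist())
cv2.imwrite("pics/w2.png",cams.grab_frame("wrist"))
for p in [(.508,-.172,.12),(.508,-.172,.103)]:print(proj("wrist",p,c))
E
```

```text
1.0333 [ 0.45672081 -0.22717246  0.25639455] [[ 9.37341690e-01  3.48411454e-01 -1.22736434e-04]
 [ 3.48411447e-01 -9.37341698e-01 -7.31568565e-05]
 [-1.40534664e-04  2.58101931e-05 -9.99999990e-01]] [ 1.01083903 -1.60278962 -0.18520033]
[[0.3484, -0.9374, -0.0006, -0.3721], [0.8945, 0.3326, -0.2985, -0.2951], [0.28, 0.1035, 0.9544, -0.4844], [0.0, 0.0, 0.0, 1.0]]
[230.15980779 122.62734404]
[232.92455219 121.77770199]
```

View pics/w2.png

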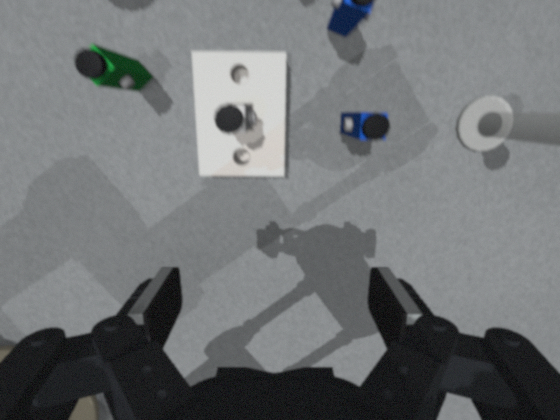

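The wrist view shows the rack at (192..287, 51..177), with the post's black pad at (229,118), a blue one at (365,125) and the green at (95,65). The grey post is the target. Refining on the rack's outline.

```bash
python3 - <<'E'
from h import *
c=cams.calibration("wrist");im=cv2.imread("pics/w2.png")
cv2.imwrite("pics/w2c.png",cv2.resize(im[40:190,180:300],None,fx=4,fy=4,interpolation=cv2.INTER_CUBIC))
s=ctrl.state();print(s["position"])
P=np.array([onplane("wrist",p,.038,c) for p in [(192.5,52),(286.5,51.5),(286,177),(199.5,177)]])
print(P.round(4),P.mean(0))
for h in (.105,.112,.119):print(h,onplane("wrist",(229,118),.008+h,c).round(4))
h1=onplane("wrist",(239.5,73),.037,c);h2=onplane("wrist",(241.5,157),.037,c);print(h1,h2,(h1+h2)/2,np.degrees(np.arctan2(*(h1-h2)[[1,0]])),np.linalg.norm(h1-h2))
E
```

```text
[ 0.46209171 -0.22116902  0.25643624]
[[ 0.5567 -0.1009  0.038 ]
 [ 0.5887 -0.1847  0.038 ]
 [ 0.4755 -0.2282  0.038 ]
 [ 0.4429 -0.1421  0.038 ]] [ 0.51595931 -0.16396386  0.038     ]
0.105 [ 0.5164 -0.162   0.113 ]
0.112 [ 0.5168 -0.1628  0.12  ]
0.119 [ 0.5173 -0.1637  0.127 ]
[ 0.55501328 -0.1487297   0.037     ] [ 0.47863302 -0.17700752  0.037     ] [ 0.51682315 -0.16286861  0.037     ] 20.315772357480178 0.08144678911130748
```

View pics/w2c.png

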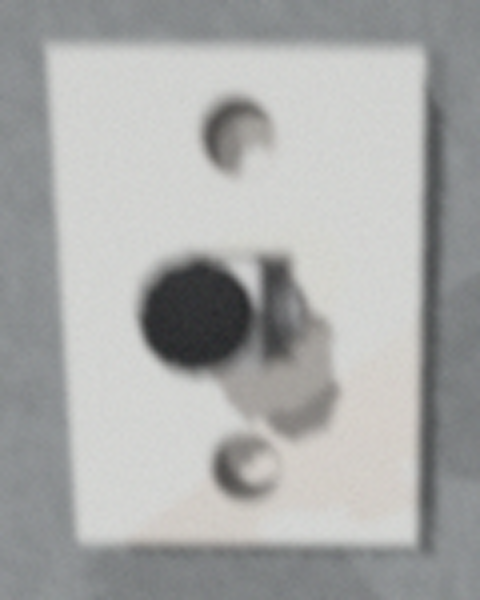

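The arm was still moving during that picture, so I'll settle and re-measure.

{"name": "step_arm", "arguments": {"rows": [{"tx":-3,"ty":-1.1,"tz":-1,"wx":0,"wy":0,"wz":0,"gripper":1},{"tx":-3,"ty":-1.1,"tz":-2,"wx":0,"wy":0,"wz":0,"gripper":1},{"tx":-3,"ty":-1.1,"tz":-3,"wx":0,"wy":0,"wz":0,"gripper":1},{"tx":-3,"ty":-1.1,"tz":-3,"wx":0,"wy":0,"wz":0,"gripper":1},{"tx":-3,"ty":-1.1,"tz":-3,"wx":0,"wy":0,"wz":0,"gripper":1},{"tx":-3,"ty":-1.1,"tz":-3,"wx":0,"wy":0,"wz":0,"gripper":1},{"tx":-3,"ty":-1.1,"tz":-3,"wx":0,"wy":0,"wz":0,"gripper":1},{"tx":-3,"ty":-1.1,"tz":-3,"wx":0,"wy":0,"wz":0,"gripper":1},{"tx":-3,"ty":-1.1,"tz":-3,"wx":0,"wy":0,"wz":0,"gripper":1},{"tx":-3,"ty":-1.1,"tz":-3,"wx":0,"wy":0,"wz":0,"gripper":1}]}}

```text
clock: 1.92
position: [0.4263, -0.2404, 0.2266]
ee_rot: [[0.937, 0.348, 0.0], [0.348, -0.937, -0.0], [0.0, 0.001, -1.0]]
contact_force: [-0.3, -0.4, 0.3]
gripper_width: 0.0855
```

```bash
python3 - <<'E'
from h import *
import pickle
s=ctrl.state();print(s["clock"],s["position"],s["ee_rot"][:,0],s["qd"].round(3) if hasattr(s["qd"],'round') else s["qd"])
c=cams.calibration("wrist");pickle.dump(c,open("c3.pkl","wb"))
im=cams.grab_frame("wrist");cv2.imwrite("pics/w3.png",im)
print(ctrl.state()["position"],proj("wrist",(.509,-.171,.038),c))
u,v=proj("wrist",(.509,-.171,.06),c).astype(int);print(u,v)
cv2.imwrite("pics/w3c.png",cv2.resize(im[max(0,v-80):v+80,u-90:u+90],None,fx=3.5,fy=3.5,interpolation=cv2.INTER_CUBIC));print(u-90,max(0,v-80))
E
```

```text
1.9167 [ 0.42625146 -0.2403978   0.22659932] [9.37403768e-01 3.48244278e-01 3.13296886e-04] [ 0.     0.001  0.005 -0.001 -0.    -0.001]
[ 0.42622432 -0.24032392  0.22653086] [233.5528536  80.2061941]
230 77
140 0
```

View pics/w3c.png

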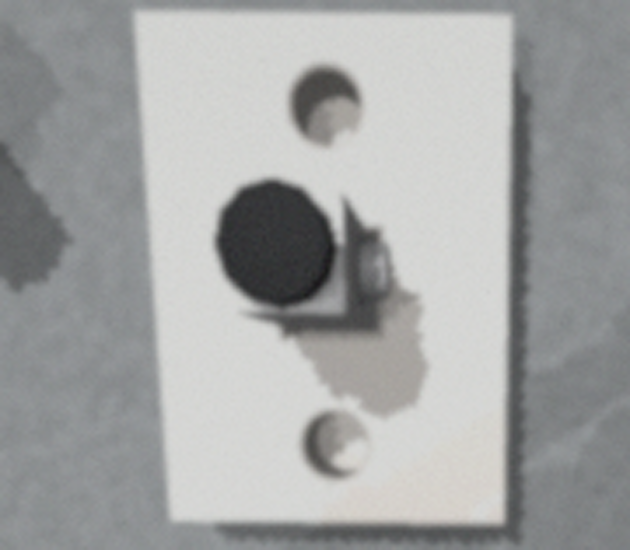

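```bash
python3 - <<'E'
from h import *
import pickle
c=pickle.load(open("c3.pkl","rb"))
f=lambda p:((p[0]+.5)/3.5-.5+140,(p[1]+.5)/3.5-.5)
P=np.array([onplane("wrist",f(p),.038,c) for p in [(134,12),(514,14),(503,523),(170,520)]])
print(P.round(4),P.mean(0).round(4),[np.linalg.norm(P[i]-P[(i+1)%4]).round(4) for i in range(4)])
for a,b in((3,0),(2,1)):print(np.degrees(np.arctan2(*(P[b]-P[a])[[1,0]])))
h1=onplane("wrist",f((326,105)),.038,c);h2=onplane("wrist",f((336,443)),.038,c);print((h1+h2)/2,np.degrees(np.arctan2(*(h1-h2)[[1,0]])),np.linalg.norm(h1-h2))
for h in (.105,.112,.119):print(h,onplane("wrist",f((275,242)),.008+h,c).round(4))
E
```

```text
[[ 0.5497 -0.1089  0.038 ]
 [ 0.5807 -0.1938  0.038 ]
 [ 0.4679 -0.234   0.038 ]
 [ 0.4374 -0.1496  0.038 ]] [ 0.5089 -0.1716  0.038 ] [np.float64(0.0903), np.float64(0.1198), np.float64(0.0897), np.float64(0.1194)]
19.89530514480419
19.59760732781615
[ 0.5094327  -0.17153055  0.038     ] 20.060255794530455 0.07959024230947748
0.105 [ 0.5096 -0.1697  0.113 ]
0.112 [ 0.5093 -0.171   0.12  ]
0.119 [ 0.509  -0.1724  0.127 ]
```

Post axis at (0.509, -0.1715), yaw 19.9°. The hole spacing (79.6 mm) and rack edges (90 x 120 mm) match. Next I'll find where the fingertips are at a 22 mm opening by a light touch on bare table at (0.38, -0.20).

{"name": "step_arm", "arguments": {"rows": [{"tx":-2.3,"ty":2,"tz":-2,"wx":0,"wy":0,"wz":-0.008,"gripper":0.257},{"tx":-4.6,"ty":4,"tz":-5,"wx":0,"wy":0,"wz":-0.008,"gripper":0.257},{"tx":-4.6,"ty":4,"tz":-8,"wx":0,"wy":0,"wz":-0.008,"gripper":0.257},{"tx":-4.6,"ty":4,"tz":-11,"wx":0,"wy":0,"wz":-0.008,"gripper":0.257},{"tx":-4.6,"ty":4,"tz":-14,"wx":0,"wy":0,"wz":-0.008,"gripper":0.257},{"tx":-4.6,"ty":4,"tz":-16.5,"wx":0,"wy":0,"wz":-0.008,"gripper":0.257},{"tx":-4.6,"ty":4,"tz":-18,"wx":0,"wy":0,"wz":-0.008,"gripper":0.257},{"tx":-4.6,"ty":4,"tz":-19.2,"wx":0,"wy":0,"wz":-0.008,"gripper":0.257},{"tx":-4.6,"ty":4,"tz":-19.2,"wx":0,"wy":0,"wz":-0.008,"gripper":0.257},{"tx":-4.6,"ty":4,"tz":-19.2,"wx":0,"wy":0,"wz":-0.008,"gripper":0.257}]}}

```text
clock: 2.8
position: [0.38, -0.2001, 0.0341]
ee_rot: [[0.94, 0.341, -0.001], [0.341, -0.94, 0.001], [-0.001, -0.001, -1.0]]
contact_force: [0.2, -0.9, 0.3]
gripper_width: 0.022
```

{"name": "step_arm", "arguments": {"rows": [{"tx":0,"ty":0,"tz":-0.2,"wx":0,"wy":0,"wz":0,"gripper":0.257},{"tx":0,"ty":0,"tz":-0.4,"wx":0,"wy":0,"wz":0,"gripper":0.257},{"tx":0,"ty":0,"tz":-0.6,"wx":0,"wy":0,"wz":0,"gripper":0.257},{"tx":0,"ty":0,"tz":-0.7,"wx":0,"wy":0,"wz":0,"gripper":0.257},{"tx":0,"ty":0,"tz":-0.8,"wx":0,"wy":0,"wz":0,"gripper":0.257},{"tx":0,"ty":0,"tz":-0.85,"wx":0,"wy":0,"wz":0,"gripper":0.257},{"tx":0,"ty":0,"tz":-0.9,"wx":0,"wy":0,"wz":0,"gripper":0.257},{"tx":0,"ty":0,"tz":-0.95,"wx":0,"wy":0,"wz":0,"gripper":0.257},{"tx":0,"ty":0,"tz":-1.0,"wx":0,"wy":0,"wz":0,"gripper":0.257},{"tx":0,"ty":0,"tz":-1.0,"wx":0,"wy":0,"wz":0,"gripper":0.257}]}}

```text
clock: 3.63
position: [0.3801, -0.2003, 0.025]
ee_rot: [[0.94, 0.341, 0.0], [0.341, -0.94, -0.0], [0.0, 0.0, -1.0]]
contact_force: [-1.7, 0.8, 9.6]
gripper_width: 0.0214
```

Contact at TCP z = 0.025, 9.6 N for about 1 mm of overdrive. So the tips are 25 mm ahead at this opening, and stiffness is about 10 N/mm. I'll go over the post next and then descend, so the tips sit 62 mm up the post (TCP z 0.095).

{"name": "step_arm", "arguments": {"rows": [{"tx":0,"ty":0,"tz":3.5,"wx":0,"wy":0,"wz":0,"gripper":0.9},{"tx":0,"ty":0,"tz":7,"wx":0,"wy":0,"wz":0,"gripper":0.9},{"tx":0,"ty":0,"tz":10.5,"wx":0,"wy":0,"wz":0,"gripper":0.9},{"tx":0,"ty":0,"tz":14,"wx":0,"wy":0,"wz":0,"gripper":0.9},{"tx":2,"ty":0.5,"tz":16,"wx":0,"wy":0,"wz":0,"gripper":0.9},{"tx":5,"ty":1.2,"tz":16,"wx":0,"wy":0,"wz":0,"gripper":0.9},{"tx":8.5,"ty":1.9,"tz":16,"wx":0,"wy":0,"wz":0,"gripper":0.9},{"tx":11.5,"ty":2.5,"tz":16,"wx":0,"wy":0,"wz":0,"gripper":0.9},{"tx":12.9,"ty":2.85,"tz":16,"wx":0,"wy":0,"wz":0,"gripper":0.9},{"tx":12.9,"ty":2.85,"tz":16,"wx":0,"wy":0,"wz":0,"gripper":0.9}]}}

```text
clock: 4.47
position: [0.5118, -0.1713, 0.184]
ee_rot: [[0.939, 0.343, 0.002], [0.343, -0.939, -0.0], [0.001, 0.001, -1.0]]
contact_force: [-0.1, 0.0, -0.3]
gripper_width: 0.077
```

```bash
python3 - <<'E'
from h import *
s=ctrl.state();print(s["clock"],s["position"],s["gripper_width"])
im=cams.grab_frame("wrist");cv2.imwrite("pics/w4.png",im)
E
```

```text
4.4667 [ 0.51182386 -0.17130425  0.18399828] 0.07702242284904819
```

View pics/w4.png

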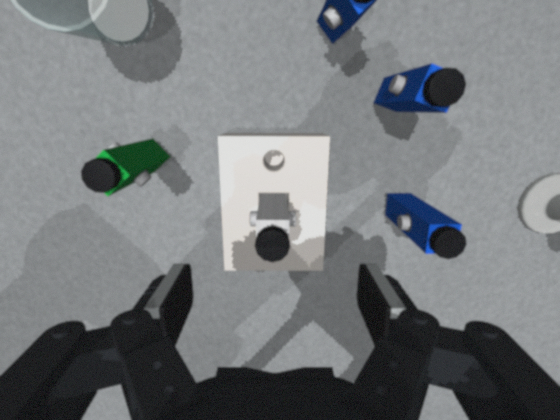

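The post (pad at (272,243), buttons at (250,218) and (297,218)) is centred between the fingers. The neighbours are clear of the descent.

{"name": "step_arm", "arguments": {"rows": [{"tx":0,"ty":0,"tz":-1.5,"wx":0,"wy":0,"wz":0,"gripper":0.9},{"tx":0,"ty":0,"tz":-3,"wx":0,"wy":0,"wz":0,"gripper":0.9},{"tx":0,"ty":0,"tz":-4.5,"wx":0,"wy":0,"wz":0,"gripper":0.9},{"tx":0,"ty":0,"tz":-6,"wx":0,"wy":0,"wz":0,"gripper":0.9},{"tx":0,"ty":0,"tz":-7.5,"wx":0,"wy":0,"wz":0,"gripper":0.9},{"tx":0,"ty":0,"tz":-8.4,"wx":0,"wy":0,"wz":0,"gripper":0.9},{"tx":0,"ty":0,"tz":-8.9,"wx":0,"wy":0,"wz":0,"gripper":0.9},{"tx":0,"ty":0,"tz":-8.9,"wx":0,"wy":0,"wz":0,"gripper":0.9},{"tx":0,"ty":0,"tz":-8.9,"wx":0,"wy":0,"wz":0,"gripper":0.9},{"tx":0,"ty":0,"tz":-8.9,"wx":0,"wy":0,"wz":0,"gripper":0.9}]}}

```text
clock: 5.35
position: [0.5094, -0.1721, 0.0961]
ee_rot: [[0.94, 0.341, 0.001], [0.341, -0.94, -0.001], [0.001, 0.001, -1.0]]
contact_force: [-0.9, -0.3, 0.0]
gripper_width: 0.0764
```

```bash
python3 - <<'E'
from h import *
s=ctrl.state();print(s["clock"],s["position"],s["gripper_width"],s["contact_force"])
im=cams.grab_frame("wrist");cv2.imwrite("pics/w5.png",im)
c=cams.calibration("wrist")
for p in [(.509,-.1715,.12),(.509,-.1715,.068)]:print(proj("wrist",p,c))
E
```

```text
5.35 [ 0.50939374 -0.17210229  0.09613275] 0.0763937113455996 [-0.89807638 -0.26331833  0.04097024]
[272.09375218 340.61442783]
[272.76691519 269.88623584]
```

View pics/w5.png

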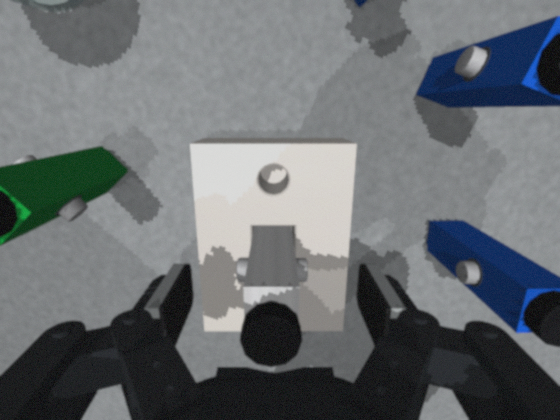

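Pads flank the post symmetrically, with the buttons at (242,269) and (303,269). Closing on the upper half.

{"name": "step_arm", "arguments": {"rows": [{"tx":0,"ty":0,"tz":0,"wx":0,"wy":0,"wz":0,"gripper":0.5},{"tx":0,"ty":0,"tz":0,"wx":0,"wy":0,"wz":0,"gripper":0.4},{"tx":0,"ty":0,"tz":0,"wx":0,"wy":0,"wz":0,"gripper":0.2},{"tx":0,"ty":0,"tz":0,"wx":0,"wy":0,"wz":0,"gripper":0.2},{"tx":0,"ty":0,"tz":0,"wx":0,"wy":0,"wz":0,"gripper":0.2},{"tx":0,"ty":0,"tz":0,"wx":0,"wy":0,"wz":0,"gripper":0.2},{"tx":0,"ty":0,"tz":0,"wx":0,"wy":0,"wz":0,"gripper":0.2},{"tx":0,"ty":0,"tz":0,"wx":0,"wy":0,"wz":0,"gripper":0.2},{"tx":0,"ty":0,"tz":0,"wx":0,"wy":0,"wz":0,"gripper":0.2},{"tx":0,"ty":0,"tz":0,"wx":0,"wy":0,"wz":0,"gripper":0.2}], "squeeze": 35}}

```text
clock: 6.23
position: [0.5095, -0.1718, 0.096]
ee_rot: [[0.94, 0.341, 0.001], [0.341, -0.94, -0.0], [0.001, 0.001, -1.0]]
contact_force: [-1.2, 0.7, 5.0]
gripper_width: 0.0216
```

```bash
python3 - <<'E'
from h import *
s=ctrl.state();print(s["clock"],s["position"],s["gripper_width"],s["contact_force"])
im=cams.grab_frame("wrist");cv2.imwrite("pics/w6.png",cv2.resize(im[180:400,180:370],None,fx=2.7,fy=2.7,interpolation=cv2.INTER_CUBIC))
E
```

```text
6.2333 [ 0.50951646 -0.1718024   0.0960065 ] 0.021603324002390595 [-1.15692172  0.72261412  4.9939121 ]
```

View pics/w6.png

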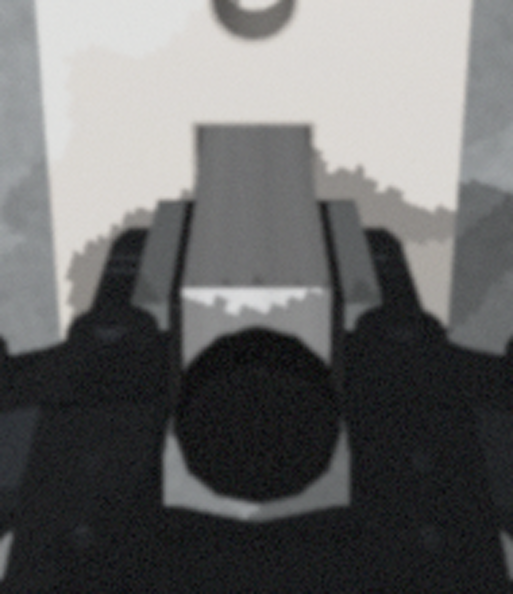

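Width 21.6 mm means both buttons are flush under the pads, and the post is square between them (top face at (257,395) in the crop). Lifting straight out.

{"name": "step_arm", "arguments": {"rows": [{"tx":0,"ty":0,"tz":0.8,"wx":0,"wy":0,"wz":0,"gripper":0.2},{"tx":0,"ty":0,"tz":2,"wx":0,"wy":0,"wz":0,"gripper":0.2},{"tx":0,"ty":0,"tz":3.5,"wx":0,"wy":0,"wz":0,"gripper":0.2},{"tx":0,"ty":0,"tz":5,"wx":0,"wy":0,"wz":0,"gripper":0.2},{"tx":0,"ty":0,"tz":7,"wx":0,"wy":0,"wz":0,"gripper":0.2},{"tx":0,"ty":0,"tz":9,"wx":0,"wy":0,"wz":0,"gripper":0.2},{"tx":0,"ty":0,"tz":11,"wx":0,"wy":0,"wz":0,"gripper":0.2},{"tx":0,"ty":0,"tz":13,"wx":0,"wy":0,"wz":0,"gripper":0.2},{"tx":0,"ty":0,"tz":14,"wx":0,"wy":0,"wz":0,"gripper":0.2},{"tx":0,"ty":0,"tz":14,"wx":0,"wy":0,"wz":0,"gripper":0.2}]}}

```text
clock: 7.12
position: [0.5102, -0.1723, 0.2375]
ee_rot: [[0.94, 0.341, 0.004], [0.341, -0.94, -0.002], [0.003, 0.003, -1.0]]
contact_force: [1.0, 0.2, -3.0]
gripper_width: 0.0216
```

{"name": "step_arm", "arguments": {"rows": [{"tx":-0.5,"ty":3,"tz":0,"wx":0,"wy":0,"wz":-0.04,"gripper":0.2},{"tx":-1,"ty":6.5,"tz":0,"wx":0,"wy":0,"wz":-0.08,"gripper":0.2},{"tx":-1.8,"ty":10,"tz":0,"wx":0,"wy":0,"wz":-0.12,"gripper":0.2},{"tx":-2.6,"ty":13.5,"tz":0,"wx":0,"wy":0,"wz":-0.16,"gripper":0.2},{"tx":-3.4,"ty":17,"tz":0,"wx":0,"wy":0,"wz":-0.2,"gripper":0.2},{"tx":-4.2,"ty":20.5,"tz":0,"wx":0,"wy":0,"wz":-0.24,"gripper":0.2},{"tx":-5,"ty":24,"tz":0,"wx":0,"wy":0,"wz":-0.28,"gripper":0.2},{"tx":-5.5,"ty":27.5,"tz":0,"wx":0,"wy":0,"wz":-0.32,"gripper":0.2},{"tx":-6,"ty":31,"tz":0,"wx":0,"wy":0,"wz":-0.36,"gripper":0.2},{"tx":-6.5,"ty":34,"tz":0,"wx":0,"wy":0,"wz":-0.4,"gripper":0.2}]}}

```text
clock: 7.95
position: [0.4425, 0.1702, 0.2338]
ee_rot: [[0.999, -0.054, -0.003], [-0.054, -0.999, -0.0], [-0.003, 0.0, -1.0]]
contact_force: [0.4, 0.3, -1.8]
gripper_width: 0.0214
```

{"name": "step_arm", "arguments": {"rows": [{"tx":0,"ty":2,"tz":0,"wx":0,"wy":0,"wz":0,"gripper":0.2},{"tx":0,"ty":4,"tz":0,"wx":0,"wy":0,"wz":0,"gripper":0.2},{"tx":0,"ty":5,"tz":0,"wx":0,"wy":0,"wz":0,"gripper":0.2},{"tx":0,"ty":5.7,"tz":0,"wx":0,"wy":0,"wz":0,"gripper":0.2},{"tx":0,"ty":5.7,"tz":0,"wx":0,"wy":0,"wz":0,"gripper":0.2},{"tx":0,"ty":5.7,"tz":0,"wx":0,"wy":0,"wz":0,"gripper":0.2},{"tx":0,"ty":5.7,"tz":0,"wx":0,"wy":0,"wz":0,"gripper":0.2},{"tx":0,"ty":5.7,"tz":0,"wx":0,"wy":0,"wz":0,"gripper":0.2},{"tx":0,"ty":5.7,"tz":0,"wx":0,"wy":0,"wz":0,"gripper":0.2},{"tx":0,"ty":5.7,"tz":0,"wx":0,"wy":0,"wz":0,"gripper":0.2}]}}

```text
clock: 8.78
position: [0.4442, 0.2246, 0.2354]
ee_rot: [[0.999, -0.053, 0.0], [-0.053, -0.999, -0.0], [0.0, 0.0, -1.0]]
contact_force: [-0.4, 0.5, -2.0]
gripper_width: 0.0213
```

```bash
python3 - <<'E'
from h import *
import pickle
s=ctrl.state();print(s["clock"],s["position"],s["gripper_width"],s["contact_force"],s["ee_rot"][:,0])
c=cams.calibration("wrist");pickle.dump(c,open("c7.pkl","wb"))
im=cams.grab_frame("wrist");cv2.imwrite("pics/w7.png",im)
for p in [(.525,.226,.1)]:print(proj("wrist",p,c))
E
```

```text
8.7833 [0.44421304 0.22461902 0.23542489] 0.021295281262738306 [-0.4042515   0.54607662 -1.98924239] [ 9.98582434e-01 -5.32268998e-02  1.42459936e-04]
[267.37790832 104.31040641]
```

View pics/w7.png

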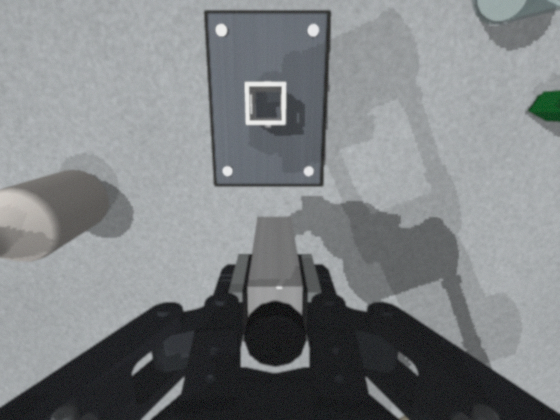

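The wrist view shows the socket rim at (246..286, 82..125), straight, and the plate's pins. The post is held upright at (275,330), and the bottle is well left at (40,215).

```bash
python3 - <<'E'
from h import *
im=cv2.imread("pics/w7.png")
cv2.imwrite("pics/w7c.png",cv2.resize(im[70:140,230:305],None,fx=8,fy=8,interpolation=cv2.INTER_CUBIC))
cv2.imwrite("pics/w7p.png",cv2.resize(im[5:195,195:340],None,fx=4,fy=3,interpolation=cv2.INTER_CUBIC))
E
```

```text
(no output)
```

View pics/w7c.png

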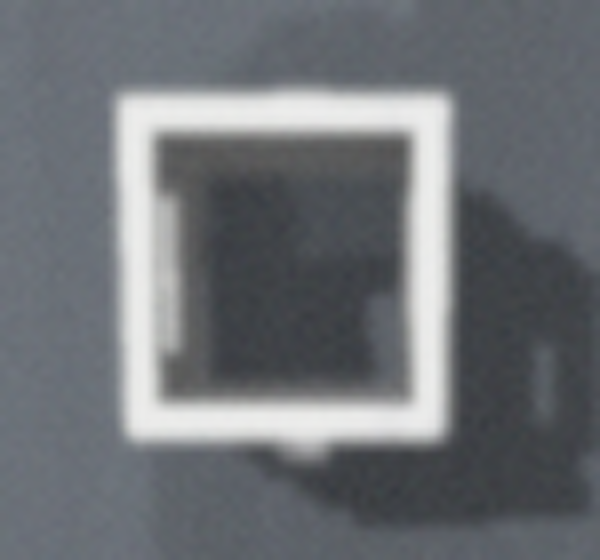

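View pics/w7p.png

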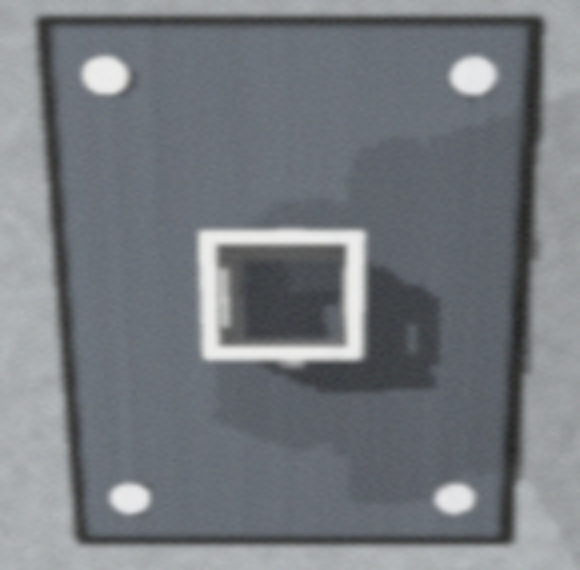

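```bash
python3 - <<'E'
from h import *
import pickle
from scipy.optimize import least_squares
c=pickle.load(open("c7.pkl","rb"));ct=cams.calibration("top");cs=cams.calibration("scene")
f=lambda p,k,ox,oy:np.array([(p[0]+.5)/k[0]-.5+ox,(p[1]+.5)/k[1]-.5+oy])
obs=[("wrist",c,"rim",[f(p,(8,8),230,70) for p in [(115,93),(452,93),(446,440),(126,440)]],.4),
("wrist",c,"plate",[f(p,(4,3),195,5) for p in [(48,22),(532,22),(505,538),(85,538)]],.8),
("top",ct,"rim",[f((p[0]-396,p[1]),(6,6),180,210) for p in [(528,158),(606,162),(602,235),(526,232)]],.6),
("scene",cs,"c",[f((592-396,62),(6,6),312,165)],.7)]
R=np.array([[1,1],[1,-1],[-1,-1],[-1,1.]])
def model(q,kind):
    x,y,z,a=q;M=np.array([[np.cos(a),-np.sin(a)],[np.sin(a),np.cos(a)]])
    L,h={"rim":(R*.015,.09),"plate":(R*[.08,.055],.01),"c":(np.zeros((1,2)),.09)}[kind]
    return np.c_[L@M.T+[x,y],np.full(len(L),z+h)]
def res(q,sel=None):
    r=[]
    for n,k,kind,uv,s in (obs if sel is None else [obs[i] for i in sel]):
        for P,u in zip(model(q,kind),uv): r+=list((proj(n,P,k)-u)/s)
    return np.array(r)
for sel in (None,[0],[0,1],[0,2,3]):
    o=least_squares(res,[.525,.226,.01,-.05],args=(sel,));print(sel,o.x[:3].round(4),np.degrees(o.x[3]).round(2),"rms",np.sqrt(np.mean(o.fun**2)).round(2))
for z in (.093,.1,.108):
    print(z,np.mean([onplane("wrist",u,z,c) for u in obs[0][3]],0).round(4))
E
```

```text
None [0.5258 0.2275 0.0124] -3.01 rms 1.22
[0] [0.5257 0.2274 0.0163] -3.08 rms 0.26
[0, 1] [0.5258 0.2275 0.013 ] -3.03 rms 0.71
[0, 2, 3] [0.5257 0.2274 0.014 ] -3.0 rms 1.4
0.093 [0.5259 0.2278 0.093 ]
0.1 [0.5258 0.2276 0.1   ]
0.108 [0.5257 0.2274 0.108 ]
```

Stand fit: axis (0.5258, 0.2275), yaw -3.0°, rim z about 0.103 ± 3 mm. That lies in the allowed 93–108 mm, and the tool yaw already matches. Moving over it.

{"name": "step_arm", "arguments": {"rows": [{"tx":1,"ty":0.1,"tz":0,"wx":0,"wy":0,"wz":0,"gripper":0.2},{"tx":3,"ty":0.3,"tz":0,"wx":0,"wy":0,"wz":0,"gripper":0.2},{"tx":5,"ty":0.3,"tz":0,"wx":0,"wy":0,"wz":0,"gripper":0.2},{"tx":7,"ty":0.3,"tz":0,"wx":0,"wy":0,"wz":0,"gripper":0.2},{"tx":8,"ty":0.3,"tz":0,"wx":0,"wy":0,"wz":0,"gripper":0.2},{"tx":8.2,"ty":0.3,"tz":-0.5,"wx":0,"wy":0,"wz":0,"gripper":0.2},{"tx":8.2,"ty":0.3,"tz":-1.5,"wx":0,"wy":0,"wz":0,"gripper":0.2},{"tx":8.2,"ty":0.3,"tz":-2.5,"wx":0,"wy":0,"wz":0,"gripper":0.2},{"tx":8.2,"ty":0.3,"tz":-3,"wx":0,"wy":0,"wz":0,"gripper":0.2},{"tx":8.2,"ty":0.3,"tz":-3,"wx":0,"wy":0,"wz":0,"gripper":0.2}]}}

```text
clock: 9.67
position: [0.5238, 0.2279, 0.2031]
ee_rot: [[0.999, -0.052, -0.005], [-0.052, -0.999, -0.001], [-0.005, 0.002, -1.0]]
contact_force: [0.7, 0.7, -2.0]
gripper_width: 0.0217
```

```bash
python3 - <<'E'
from h import *
s=ctrl.state();print(s["clock"],s["position"],s["gripper_width"],s["contact_force"],s["ee_rot"][:,0],s["qd"])
c=cams.calibration("wrist")
im=cams.grab_frame("wrist");
s=ctrl.state();print(s["position"])
for p in np.array([[1,1],[1,-1],[-1,-1],[-1,1]])*.015:
    a=np.radians(-3.03);q=[.5258+p[0]*np.cos(a)-p[1]*np.sin(a),.2275+p[0]*np.sin(a)+p[1]*np.cos(a),.104];u=proj("wrist",q,c);print(u);cv2.circle(im,tuple(int(round(x)) for x in u),2,(0,0,255),-1)
cv2.imwrite("pics/w8.png",cv2.resize(im[180:400,170:380],None,fx=2.7,fy=2.7,interpolation=cv2.INTER_CUBIC))
E
```

```text
9.6667 [0.52375968 0.22789171 0.20311482] 0.02174829802460629 [ 0.67630947  0.7003921  -2.04787159] [ 0.99864842 -0.0517502  -0.00482206] [-8.44099987e-04 -1.15860598e-02 -4.05892571e-02 -8.07625398e-05
  1.59495452e-02 -7.72924884e-04]
[0.52451706 0.2281067  0.20416156]
[253.75411102 198.40737172]
[296.64863295 198.43920554]
[295.74403809 238.14621978]
[254.51902606 238.12271061]
```

View pics/w8.png

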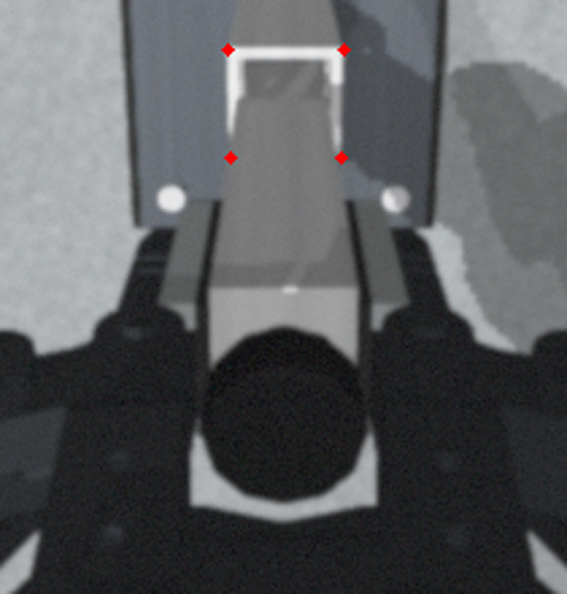

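The foot's leading edge (285,97 in the crop) is centred on the rim (286), and the projected corners fall on it. Descending about 20 mm into the mouth.

{"name": "step_arm", "arguments": {"rows": [{"tx":0.03,"ty":-0.06,"tz":0,"wx":0,"wy":0,"wz":0,"gripper":0.2},{"tx":0.03,"ty":-0.06,"tz":-0.5,"wx":0,"wy":0,"wz":0,"gripper":0.2},{"tx":0.03,"ty":-0.06,"tz":-1,"wx":0,"wy":0,"wz":0,"gripper":0.2},{"tx":0.03,"ty":-0.06,"tz":-1.4,"wx":0,"wy":0,"wz":0,"gripper":0.2},{"tx":0.03,"ty":-0.06,"tz":-1.8,"wx":0,"wy":0,"wz":0,"gripper":0.2},{"tx":0.03,"ty":-0.06,"tz":-2.2,"wx":0,"wy":0,"wz":0,"gripper":0.2},{"tx":0.03,"ty":-0.06,"tz":-2.6,"wx":0,"wy":0,"wz":0,"gripper":0.2},{"tx":0.03,"ty":-0.06,"tz":-3,"wx":0,"wy":0,"wz":0,"gripper":0.2},{"tx":0.03,"ty":-0.06,"tz":-3.5,"wx":0,"wy":0,"wz":0,"gripper":0.2},{"tx":0.03,"ty":-0.06,"tz":-3.5,"wx":0,"wy":0,"wz":0,"gripper":0.2}]}}

```text
clock: 10.55
position: [0.5257, 0.2274, 0.1691]
ee_rot: [[0.999, -0.052, -0.002], [-0.052, -0.999, -0.001], [-0.002, 0.001, -1.0]]
contact_force: [-0.0, -1.2, -2.8]
gripper_width: 0.0213
```

No contact force, so the post is in the mouth. Continuing to 8 mm tip-above-rim.

{"name": "step_arm", "arguments": {"rows": [{"tx":0,"ty":0,"tz":-0.4,"wx":0,"wy":0,"wz":0,"gripper":0.2},{"tx":0,"ty":0,"tz":-0.8,"wx":0,"wy":0,"wz":0,"gripper":0.2},{"tx":0,"ty":0,"tz":-1.2,"wx":0,"wy":0,"wz":0,"gripper":0.2},{"tx":0,"ty":0,"tz":-1.6,"wx":0,"wy":0,"wz":0,"gripper":0.2},{"tx":0,"ty":0,"tz":-2,"wx":0,"wy":0,"wz":0,"gripper":0.2},{"tx":0,"ty":0,"tz":-2.4,"wx":0,"wy":0,"wz":0,"gripper":0.2},{"tx":0,"ty":0,"tz":-2.8,"wx":0,"wy":0,"wz":0,"gripper":0.2},{"tx":0,"ty":0,"tz":-3.1,"wx":0,"wy":0,"wz":0,"gripper":0.2},{"tx":0,"ty":0,"tz":-3.3,"wx":0,"wy":0,"wz":0,"gripper":0.2},{"tx":0,"ty":0,"tz":-3.3,"wx":0,"wy":0,"wz":0,"gripper":0.2}]}}

```text
clock: 11.38
position: [0.5261, 0.2276, 0.1368]
ee_rot: [[0.999, -0.052, -0.001], [-0.052, -0.999, -0.0], [-0.001, 0.0, -1.0]]
contact_force: [-0.9, 0.3, -3.1]
gripper_width: 0.0218
```

```bash
python3 - <<'E'
from h import *
s=ctrl.state();print(s["clock"],s["position"],s["gripper_width"],s["contact_force"])
im=cams.grab_frame("wrist");
cv2.imwrite("pics/w9.png",cv2.resize(im[180:400,170:380],None,fx=2.7,fy=2.7,interpolation=cv2.INTER_CUBIC))
im=cams.grab_frame("scene")
cv2.imwrite("pics/s9.png",cv2.resize(im[110:230,290:430],None,fx=5,fy=5,interpolation=cv2.INTER_CUBIC))
E
```

```text
11.3833 [0.52613346 0.22757523 0.13676497] 0.02175630699292623 [-0.94938663  0.27249127 -3.07194918]
```

View pics/w9.png

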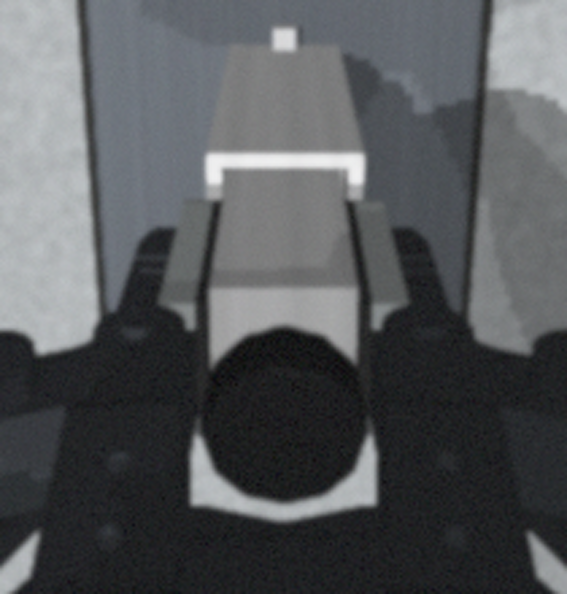

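View pics/s9.png

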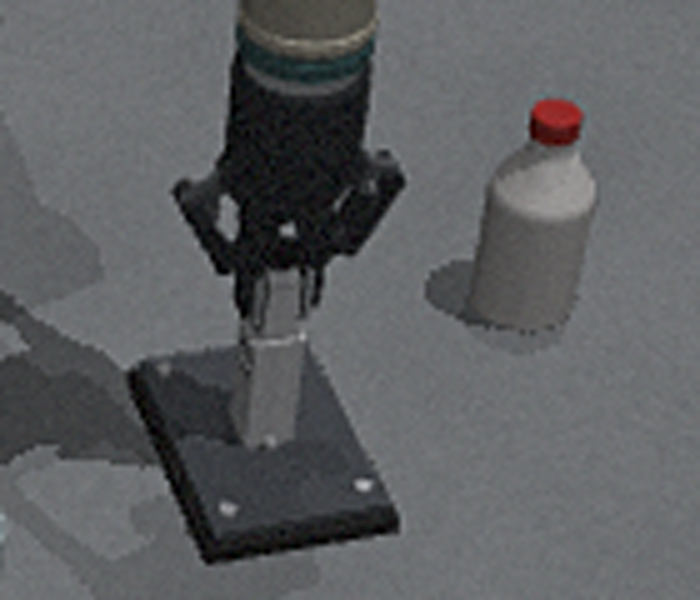

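The post is inside the socket mouth (rim at crop row 160), and the finger tips are still above the rim, row 200. Using this close view for the rim height.

```bash
python3 - <<'E'
from h import *
from scipy.optimize import least_squares
c=cams.calibration("wrist")
f=lambda p:np.array([(p[0]+.5)/2.7-.5+170,(p[1]+.5)/2.7-.5+180])
a=np.radians(-3.03);M=np.array([[np.cos(a),-np.sin(a)],[np.sin(a),np.cos(a)]])
o=[f((206,153)),f((365,153))]
def r(q,d=0):
    return np.concatenate([proj("wrist",[*(np.array([q[0],.2275+q[1]])+M@[.015,s*.015]),q[2]],c)-u for s,u in((1,o[0]),(-1,o[1]))])
s=least_squares(r,[.526,0,.1]);print(s.x,s.fun)
for x in(.525,.526,.527):
    s=least_squares(lambda q:r([x,q[0],q[1]]),[0,.1]);print(x,s.x,s.cost)
E
```

```text
[5.26777420e-01 7.37044980e-06 1.02891175e-01] [ 1.95091377e-05 -2.39676059e-02 -1.95082026e-05  2.39664779e-02]
0.525 [8.50104829e-05 9.87683956e-02] 0.643705108081873
0.526 [4.12990457e-05 1.01089540e-01] 0.12737133195724382
0.527 [-2.33465065e-06  1.03406519e-01] 0.011290595821927145
```

Rim z about 0.1025, tips 9 mm above. Lowering 6 mm slowly so the buttons' bare lower halves enter.

{"name": "step_arm", "arguments": {"rows": [{"tx":0,"ty":0,"tz":-0.1,"wx":0,"wy":0,"wz":0,"gripper":0.2},{"tx":0,"ty":0,"tz":-0.2,"wx":0,"wy":0,"wz":0,"gripper":0.2},{"tx":0,"ty":0,"tz":-0.3,"wx":0,"wy":0,"wz":0,"gripper":0.2},{"tx":0,"ty":0,"tz":-0.35,"wx":0,"wy":0,"wz":0,"gripper":0.2},{"tx":0,"ty":0,"tz":-0.4,"wx":0,"wy":0,"wz":0,"gripper":0.2},{"tx":0,"ty":0,"tz":-0.45,"wx":0,"wy":0,"wz":0,"gripper":0.2},{"tx":0,"ty":0,"tz":-0.5,"wx":0,"wy":0,"wz":0,"gripper":0.2},{"tx":0,"ty":0,"tz":-0.55,"wx":0,"wy":0,"wz":0,"gripper":0.2},{"tx":0,"ty":0,"tz":-0.6,"wx":0,"wy":0,"wz":0,"gripper":0.2},{"tx":0,"ty":0,"tz":-0.6,"wx":0,"wy":0,"wz":0,"gripper":0.2}]}}

```text
clock: 12.32
position: [0.5264, 0.2276, 0.1312]
ee_rot: [[0.999, -0.052, -0.0], [-0.052, -0.999, -0.0], [-0.0, 0.0, -1.0]]
contact_force: [-0.8, -0.4, -2.6]
gripper_width: 0.0215
```

```bash
python3 - <<'E'
from h import *
s=ctrl.state();print(s["clock"],s["position"],s["gripper_width"],s["contact_force"])
im=cams.grab_frame("wrist");
cv2.imwrite("pics/w10.png",cv2.resize(im[180:400,170:380],None,fx=2.7,fy=2.7,interpolation=cv2.INTER_CUBIC))
E
```

```text
12.3167 [0.52636112 0.22764315 0.13123169] 0.021460493648864116 [-0.84426743 -0.35019131 -2.59539435]
```

View pics/w10.png

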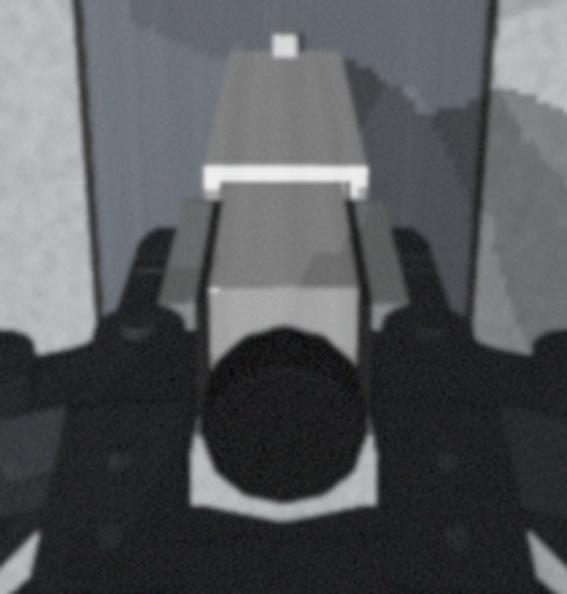

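No resistance. The tips show about 3–4 mm above the rim. Another 2.5 mm.

{"name": "step_arm", "arguments": {"rows": [{"tx":0,"ty":0,"tz":-0.05,"wx":0,"wy":0,"wz":0,"gripper":0.2},{"tx":0,"ty":0,"tz":-0.1,"wx":0,"wy":0,"wz":0,"gripper":0.2},{"tx":0,"ty":0,"tz":-0.13,"wx":0,"wy":0,"wz":0,"gripper":0.2},{"tx":0,"ty":0,"tz":-0.16,"wx":0,"wy":0,"wz":0,"gripper":0.2},{"tx":0,"ty":0,"tz":-0.18,"wx":0,"wy":0,"wz":0,"gripper":0.2},{"tx":0,"ty":0,"tz":-0.2,"wx":0,"wy":0,"wz":0,"gripper":0.2},{"tx":0,"ty":0,"tz":-0.22,"wx":0,"wy":0,"wz":0,"gripper":0.2},{"tx":0,"ty":0,"tz":-0.25,"wx":0,"wy":0,"wz":0,"gripper":0.2},{"tx":0,"ty":0,"tz":-0.25,"wx":0,"wy":0,"wz":0,"gripper":0.2},{"tx":0,"ty":0,"tz":-0.25,"wx":0,"wy":0,"wz":0,"gripper":0.2}]}}

```text
clock: 13.2
position: [0.5264, 0.2277, 0.1288]
ee_rot: [[0.999, -0.052, -0.0], [-0.052, -0.999, -0.0], [-0.0, 0.0, -1.0]]
contact_force: [0.9, 0.6, -2.4]
gripper_width: 0.0215
```

```bash
python3 - <<'E'
from h import *
s=ctrl.state();print(s["clock"],s["position"],s["gripper_width"],s["contact_force"])
im=cams.grab_frame("wrist");
cv2.imwrite("pics/w11.png",cv2.resize(im[180:400,170:380],None,fx=2.7,fy=2.7,interpolation=cv2.INTER_CUBIC))
E
```

```text
13.2 [0.52638018 0.22765763 0.12880194] 0.021545325879017342 [ 0.94119496  0.60933721 -2.42672899]
```

View pics/w11.png

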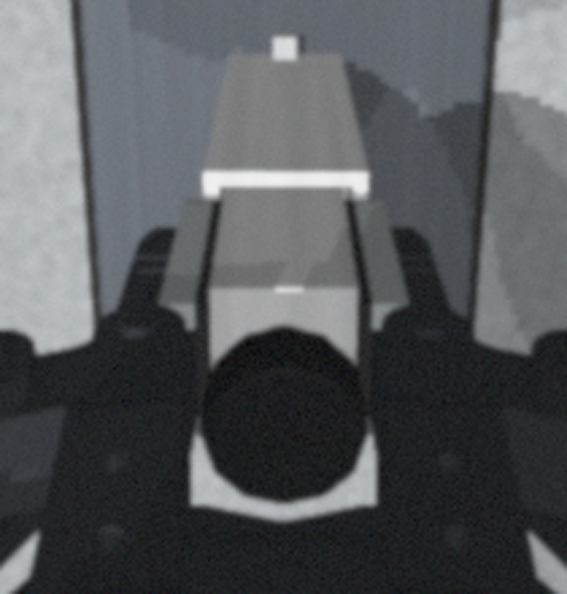

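No force. The tips are now about 1 mm above the rim, so the buttons are about 7 mm inside. Releasing.

{"name": "step_arm", "arguments": {"rows": [{"tx":0,"ty":0,"tz":0,"wx":0,"wy":0,"wz":0,"gripper":0.3},{"tx":0,"ty":0,"tz":0,"wx":0,"wy":0,"wz":0,"gripper":0.4},{"tx":0,"ty":0,"tz":0,"wx":0,"wy":0,"wz":0,"gripper":0.5},{"tx":0,"ty":0,"tz":0,"wx":0,"wy":0,"wz":0,"gripper":0.6},{"tx":0,"ty":0,"tz":0,"wx":0,"wy":0,"wz":0,"gripper":0.6},{"tx":0,"ty":0,"tz":0.5,"wx":0,"wy":0,"wz":0,"gripper":0.6},{"tx":0,"ty":0,"tz":1.5,"wx":0,"wy":0,"wz":0,"gripper":0.6},{"tx":0,"ty":0,"tz":2.4,"wx":0,"wy":0,"wz":0,"gripper":0.6},{"tx":0,"ty":0,"tz":2.4,"wx":0,"wy":0,"wz":0,"gripper":0.6},{"tx":0,"ty":0,"tz":2.4,"wx":0,"wy":0,"wz":0,"gripper":0.6}]}}

```text
clock: 14.08
position: [0.5271, 0.2279, 0.1542]
ee_rot: [[0.999, -0.052, 0.003], [-0.052, -0.999, 0.001], [0.003, -0.001, -1.0]]
contact_force: [1.0, 0.7, -0.3]
gripper_width: 0.0512
```

```bash
python3 - <<'E'
from h import *
s=ctrl.state();print(s["clock"],s["position"],s["gripper_width"],s["contact_force"])
im=cams.grab_frame("wrist");
cv2.imwrite("pics/w12.png",cv2.resize(im[180:400,170:380],None,fx=2.7,fy=2.7,interpolation=cv2.INTER_CUBIC))
E
```

```text
14.0833 [0.52713085 0.22787681 0.15416059] 0.0511836122845016 [ 1.04952134  0.72225837 -0.32890976]
```

View pics/w12.png

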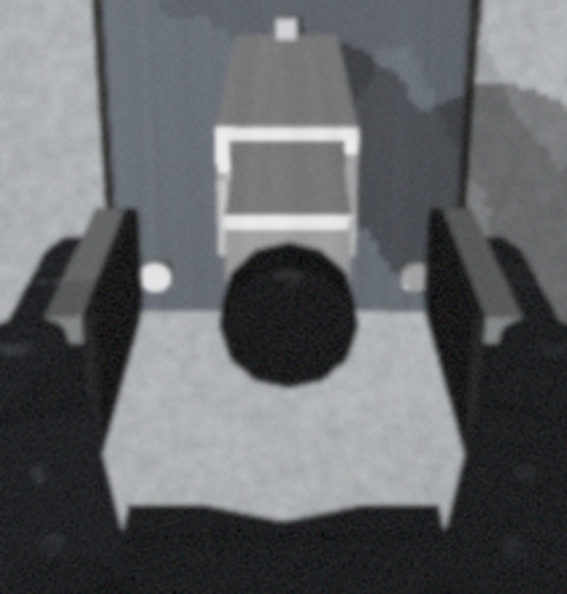

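Post stands upright on its own, held by the walls (pad at (288,315), top face visible, no button outside above the rim). Next I'll rise, shut the fingers, and push on the pad from above.

{"name": "step_arm", "arguments": {"rows": [{"tx":0,"ty":0,"tz":1.5,"wx":0,"wy":0,"wz":0,"gripper":0.6},{"tx":0,"ty":0,"tz":3,"wx":0,"wy":0,"wz":0,"gripper":0.6},{"tx":0,"ty":0,"tz":4.5,"wx":0,"wy":0,"wz":0,"gripper":0.6},{"tx":0,"ty":0,"tz":4.8,"wx":0,"wy":0,"wz":0,"gripper":0.6},{"tx":0,"ty":0,"tz":4.8,"wx":0,"wy":0,"wz":0,"gripper":0.3},{"tx":0,"ty":0,"tz":4.8,"wx":0,"wy":0,"wz":0,"gripper":0},{"tx":0,"ty":0,"tz":4.8,"wx":0,"wy":0,"wz":0,"gripper":0},{"tx":0,"ty":0,"tz":4.8,"wx":0,"wy":0,"wz":0,"gripper":0},{"tx":0,"ty":0,"tz":4.8,"wx":0,"wy":0,"wz":0,"gripper":0},{"tx":0,"ty":0,"tz":4.8,"wx":0,"wy":0,"wz":0,"gripper":0}], "squeeze": 25}}

```text
clock: 14.97
position: [0.5262, 0.2276, 0.2002]
ee_rot: [[0.999, -0.052, -0.001], [-0.052, -0.999, -0.0], [-0.001, 0.0, -1.0]]
contact_force: [-0.2, 0.8, 0.0]
gripper_width: 0.0003
```

```bash
python3 - <<'E'
from h import *
s=ctrl.state();print(s["clock"],s["position"],s["gripper_width"],s["contact_force"])
im=cams.grab_frame("wrist");
cv2.imwrite("pics/w13.png",cv2.resize(im[160:400,170:380],None,fx=2.5,fy=2.5,interpolation=cv2.INTER_CUBIC))
E
```

```text
14.9667 [0.52616996 0.22756443 0.20022006] 0.00028553430052605174 [-0.16198455  0.75245857  0.00187961]
```

View pics/w13.png

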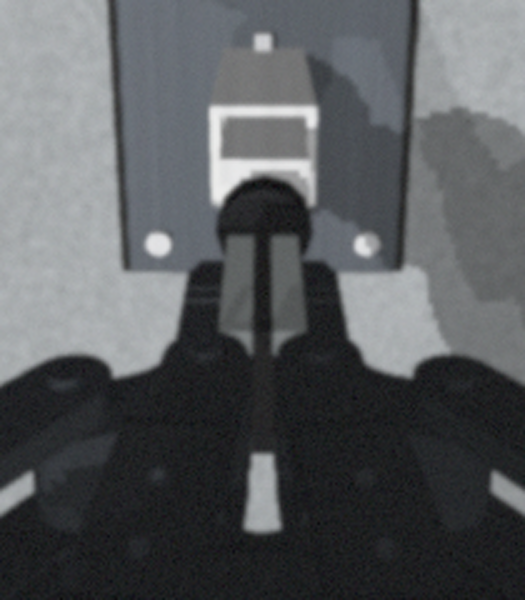

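The shut fingers stand centred over the black pad at (265,215). Descending toward contact.

{"name": "step_arm", "arguments": {"rows": [{"tx":0,"ty":0,"tz":-0.3,"wx":0,"wy":0,"wz":0,"gripper":0},{"tx":0,"ty":0,"tz":-0.6,"wx":0,"wy":0,"wz":0,"gripper":0},{"tx":0,"ty":0,"tz":-0.9,"wx":0,"wy":0,"wz":0,"gripper":0},{"tx":0,"ty":0,"tz":-1.2,"wx":0,"wy":0,"wz":0,"gripper":0},{"tx":0,"ty":0,"tz":-1.3,"wx":0,"wy":0,"wz":0,"gripper":0},{"tx":0,"ty":0,"tz":-1.4,"wx":0,"wy":0,"wz":0,"gripper":0},{"tx":0,"ty":0,"tz":-1.5,"wx":0,"wy":0,"wz":0,"gripper":0},{"tx":0,"ty":0,"tz":-1.6,"wx":0,"wy":0,"wz":0,"gripper":0},{"tx":0,"ty":0,"tz":-1.7,"wx":0,"wy":0,"wz":0,"gripper":0},{"tx":0,"ty":0,"tz":-1.7,"wx":0,"wy":0,"wz":0,"gripper":0}]}}

```text
clock: 15.85
position: [0.5263, 0.2276, 0.1837]
ee_rot: [[0.999, -0.052, -0.0], [-0.052, -0.999, -0.0], [-0.0, 0.0, -1.0]]
contact_force: [-0.4, 0.5, -0.0]
gripper_width: 0.0001
```

{"name": "step_arm", "arguments": {"rows": [{"tx":0,"ty":0,"tz":-0.05,"wx":0,"wy":0,"wz":0,"gripper":0},{"tx":0,"ty":0,"tz":-0.1,"wx":0,"wy":0,"wz":0,"gripper":0},{"tx":0,"ty":0,"tz":-0.15,"wx":0,"wy":0,"wz":0,"gripper":0},{"tx":0,"ty":0,"tz":-0.2,"wx":0,"wy":0,"wz":0,"gripper":0},{"tx":0,"ty":0,"tz":-0.25,"wx":0,"wy":0,"wz":0,"gripper":0},{"tx":0,"ty":0,"tz":-0.3,"wx":0,"wy":0,"wz":0,"gripper":0},{"tx":0,"ty":0,"tz":-0.35,"wx":0,"wy":0,"wz":0,"gripper":0},{"tx":0,"ty":0,"tz":-0.4,"wx":0,"wy":0,"wz":0,"gripper":0},{"tx":0,"ty":0,"tz":-0.4,"wx":0,"wy":0,"wz":0,"gripper":0},{"tx":0,"ty":0,"tz":-0.4,"wx":0,"wy":0,"wz":0,"gripper":0}]}}

```text
clock: 16.68
position: [0.5264, 0.2277, 0.1798]
ee_rot: [[0.999, -0.052, -0.0], [-0.052, -0.999, -0.0], [-0.0, 0.0, -1.0]]
contact_force: [0.0, -0.4, 0.3]
gripper_width: 0.0001
```

{"name": "step_arm", "arguments": {"rows": [{"tx":0,"ty":0,"tz":-0.05,"wx":0,"wy":0,"wz":0,"gripper":0},{"tx":0,"ty":0,"tz":-0.1,"wx":0,"wy":0,"wz":0,"gripper":0},{"tx":0,"ty":0,"tz":-0.15,"wx":0,"wy":0,"wz":0,"gripper":0},{"tx":0,"ty":0,"tz":-0.2,"wx":0,"wy":0,"wz":0,"gripper":0},{"tx":0,"ty":0,"tz":-0.25,"wx":0,"wy":0,"wz":0,"gripper":0},{"tx":0,"ty":0,"tz":-0.3,"wx":0,"wy":0,"wz":0,"gripper":0},{"tx":0,"ty":0,"tz":-0.3,"wx":0,"wy":0,"wz":0,"gripper":0},{"tx":0,"ty":0,"tz":-0.3,"wx":0,"wy":0,"wz":0,"gripper":0},{"tx":0,"ty":0,"tz":-0.3,"wx":0,"wy":0,"wz":0,"gripper":0},{"tx":0,"ty":0,"tz":-0.3,"wx":0,"wy":0,"wz":0,"gripper":0}]}}

```text
clock: 17.52
position: [0.5265, 0.2277, 0.1769]
ee_rot: [[0.999, -0.052, 0.0], [-0.052, -0.999, -0.0], [0.0, 0.0, -1.0]]
contact_force: [0.7, -0.1, 1.5]
gripper_width: -0.0002
```

{"name": "step_arm", "arguments": {"rows": [{"tx":0,"ty":0,"tz":-0.05,"wx":0,"wy":0,"wz":0,"gripper":0},{"tx":0,"ty":0,"tz":-0.1,"wx":0,"wy":0,"wz":0,"gripper":0},{"tx":0,"ty":0,"tz":-0.15,"wx":0,"wy":0,"wz":0,"gripper":0},{"tx":0,"ty":0,"tz":-0.2,"wx":0,"wy":0,"wz":0,"gripper":0},{"tx":0,"ty":0,"tz":-0.25,"wx":0,"wy":0,"wz":0,"gripper":0},{"tx":0,"ty":0,"tz":-0.3,"wx":0,"wy":0,"wz":0,"gripper":0},{"tx":0,"ty":0,"tz":-0.3,"wx":0,"wy":0,"wz":0,"gripper":0},{"tx":0,"ty":0,"tz":-0.3,"wx":0,"wy":0,"wz":0,"gripper":0},{"tx":0,"ty":0,"tz":-0.3,"wx":0,"wy":0,"wz":0,"gripper":0},{"tx":0,"ty":0,"tz":-0.3,"wx":0,"wy":0,"wz":0,"gripper":0}]}}

```text
clock: 18.35
position: [0.5263, 0.2276, 0.1737]
ee_rot: [[0.999, -0.052, -0.0], [-0.052, -0.999, -0.0], [-0.0, 0.0, -1.0]]
contact_force: [0.4, -0.4, 1.8]
gripper_width: -0.0001
```

```bash
python3 - <<'E'
from h import *
s=ctrl.state();print(s["clock"],s["position"],s["gripper_width"],s["contact_force"])
im=cams.grab_frame("wrist");
cv2.imwrite("pics/w14.png",cv2.resize(im[160:400,170:380],None,fx=2.5,fy=2.5,interpolation=cv2.INTER_CUBIC))
E
```

```text
18.35 [0.52634934 0.22762018 0.17369655] -6.810260502637987e-05 [ 0.35165917 -0.37876862  1.77128274]
```

View pics/w14.png

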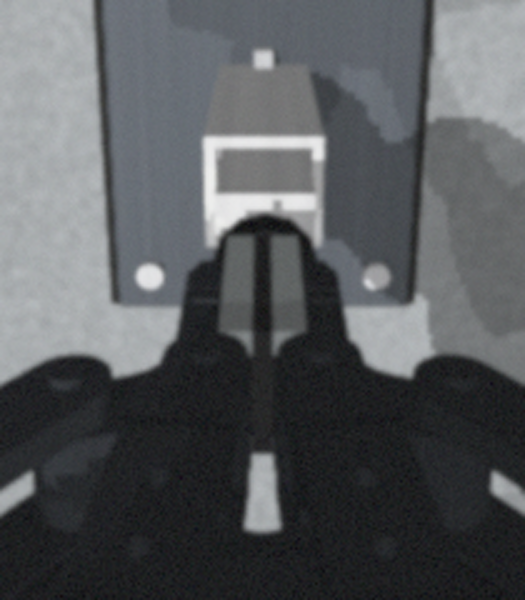

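Contact is made (about 1.8 N, button rubbing), and the pad covers under the tips. Pushing on. The expected end is TCP z of about 0.159.

{"name": "step_arm", "arguments": {"rows": [{"tx":0,"ty":0,"tz":-0.08,"wx":0,"wy":0,"wz":0,"gripper":0},{"tx":0,"ty":0,"tz":-0.16,"wx":0,"wy":0,"wz":0,"gripper":0},{"tx":0,"ty":0,"tz":-0.24,"wx":0,"wy":0,"wz":0,"gripper":0},{"tx":0,"ty":0,"tz":-0.32,"wx":0,"wy":0,"wz":0,"gripper":0},{"tx":0,"ty":0,"tz":-0.4,"wx":0,"wy":0,"wz":0,"gripper":0},{"tx":0,"ty":0,"tz":-0.48,"wx":0,"wy":0,"wz":0,"gripper":0},{"tx":0,"ty":0,"tz":-0.56,"wx":0,"wy":0,"wz":0,"gripper":0},{"tx":0,"ty":0,"tz":-0.64,"wx":0,"wy":0,"wz":0,"gripper":0},{"tx":0,"ty":0,"tz":-0.7,"wx":0,"wy":0,"wz":0,"gripper":0},{"tx":0,"ty":0,"tz":-0.7,"wx":0,"wy":0,"wz":0,"gripper":0}]}}

```text
clock: 19.23
position: [0.5263, 0.2276, 0.1666]
ee_rot: [[0.999, -0.052, -0.0], [-0.052, -0.999, -0.0], [-0.0, 0.0, -1.0]]
contact_force: [-0.2, -0.5, 2.3]
gripper_width: -0.0002
```

```bash
python3 - <<'E'
from h import *
s=ctrl.state();print(s["clock"],s["position"],s["gripper_width"],s["contact_force"])
im=cams.grab_frame("wrist");
cv2.imwrite("pics/w15.png",cv2.resize(im[160:400,170:380],None,fx=2.5,fy=2.5,interpolation=cv2.INTER_CUBIC))
E
```

```text
19.2333 [0.52632122 0.22764523 0.1665919 ] -0.00023251404389547104 [-0.2433151  -0.45305431  2.33406133]
```

View pics/w15.png

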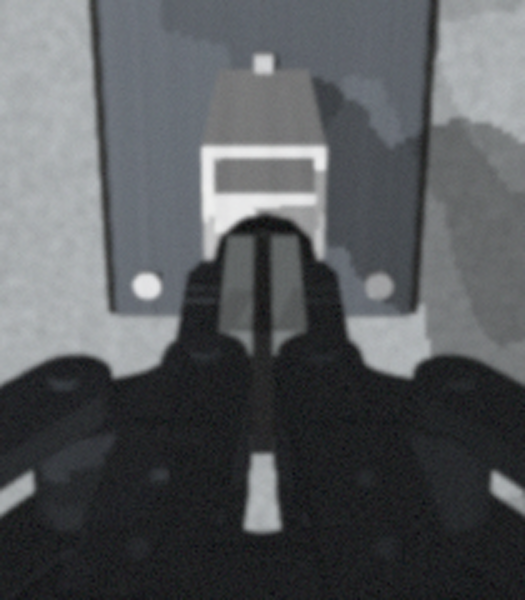

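The visible front face is shrinking (rows 158–193 now), so the post is sliding down at about 2 N. Continuing with care.

{"name": "step_arm", "arguments": {"rows": [{"tx":0,"ty":0,"tz":-0.06,"wx":0,"wy":0,"wz":0,"gripper":0},{"tx":0,"ty":0,"tz":-0.12,"wx":0,"wy":0,"wz":0,"gripper":0},{"tx":0,"ty":0,"tz":-0.18,"wx":0,"wy":0,"wz":0,"gripper":0},{"tx":0,"ty":0,"tz":-0.24,"wx":0,"wy":0,"wz":0,"gripper":0},{"tx":0,"ty":0,"tz":-0.3,"wx":0,"wy":0,"wz":0,"gripper":0},{"tx":0,"ty":0,"tz":-0.36,"wx":0,"wy":0,"wz":0,"gripper":0},{"tx":0,"ty":0,"tz":-0.42,"wx":0,"wy":0,"wz":0,"gripper":0},{"tx":0,"ty":0,"tz":-0.45,"wx":0,"wy":0,"wz":0,"gripper":0},{"tx":0,"ty":0,"tz":-0.45,"wx":0,"wy":0,"wz":0,"gripper":0},{"tx":0,"ty":0,"tz":-0.45,"wx":0,"wy":0,"wz":0,"gripper":0}]}}

```text
clock: 20.12
position: [0.5259, 0.2275, 0.1618]
ee_rot: [[0.999, -0.052, -0.001], [-0.052, -0.999, -0.001], [-0.001, 0.001, -1.0]]
contact_force: [-0.1, -0.9, 0.5]
gripper_width: -0.0003
```

{"name": "step_arm", "arguments": {"rows": [{"tx":0,"ty":0,"tz":-0.04,"wx":0,"wy":0,"wz":0,"gripper":0},{"tx":0,"ty":0,"tz":-0.08,"wx":0,"wy":0,"wz":0,"gripper":0},{"tx":0,"ty":0,"tz":-0.12,"wx":0,"wy":0,"wz":0,"gripper":0},{"tx":0,"ty":0,"tz":-0.16,"wx":0,"wy":0,"wz":0,"gripper":0},{"tx":0,"ty":0,"tz":-0.2,"wx":0,"wy":0,"wz":0,"gripper":0},{"tx":0,"ty":0,"tz":-0.2,"wx":0,"wy":0,"wz":0,"gripper":0},{"tx":0,"ty":0,"tz":-0.2,"wx":0,"wy":0,"wz":0,"gripper":0},{"tx":0,"ty":0,"tz":-0.2,"wx":0,"wy":0,"wz":0,"gripper":0},{"tx":0,"ty":0,"tz":-0.2,"wx":0,"wy":0,"wz":0,"gripper":0},{"tx":0,"ty":0,"tz":-0.2,"wx":0,"wy":0,"wz":0,"gripper":0}]}}

```text
clock: 20.95
position: [0.5264, 0.2276, 0.1604]
ee_rot: [[0.999, -0.052, 0.0], [-0.052, -0.999, -0.0], [0.0, 0.0, -1.0]]
contact_force: [0.2, 0.8, 0.8]
gripper_width: -0.0001
```

The force has fallen, so the buttons may have popped. Pushing on to feel the floor.

{"name": "step_arm", "arguments": {"rows": [{"tx":0,"ty":0,"tz":-0.04,"wx":0,"wy":0,"wz":0,"gripper":0},{"tx":0,"ty":0,"tz":-0.08,"wx":0,"wy":0,"wz":0,"gripper":0},{"tx":0,"ty":0,"tz":-0.12,"wx":0,"wy":0,"wz":0,"gripper":0},{"tx":0,"ty":0,"tz":-0.16,"wx":0,"wy":0,"wz":0,"gripper":0},{"tx":0,"ty":0,"tz":-0.2,"wx":0,"wy":0,"wz":0,"gripper":0},{"tx":0,"ty":0,"tz":-0.2,"wx":0,"wy":0,"wz":0,"gripper":0},{"tx":0,"ty":0,"tz":-0.2,"wx":0,"wy":0,"wz":0,"gripper":0},{"tx":0,"ty":0,"tz":-0.2,"wx":0,"wy":0,"wz":0,"gripper":0},{"tx":0,"ty":0,"tz":-0.2,"wx":0,"wy":0,"wz":0,"gripper":0},{"tx":0,"ty":0,"tz":-0.2,"wx":0,"wy":0,"wz":0,"gripper":0}]}}

```text
clock: 21.78
position: [0.5273, 0.228, 0.1598]
ee_rot: [[0.999, -0.052, 0.003], [-0.052, -0.999, 0.001], [0.003, -0.001, -1.0]]
contact_force: [-0.2, -1.0, 7.5]
gripper_width: -0.0002
```

```bash
python3 - <<'E'
from h import *
s=ctrl.state();print(s["clock"],s["position"],s["gripper_width"],s["contact_force"])
im=cams.grab_frame("wrist");
cv2.imwrite("pics/w16.png",cv2.resize(im[160:400,170:380],None,fx=2.5,fy=2.5,interpolation=cv2.INTER_CUBIC))
E
```

```text
21.7833 [0.52725316 0.22795878 0.15982177] -0.00015268064990678722 [-0.19685595 -0.99653014  7.46556154]
```

View pics/w16.png

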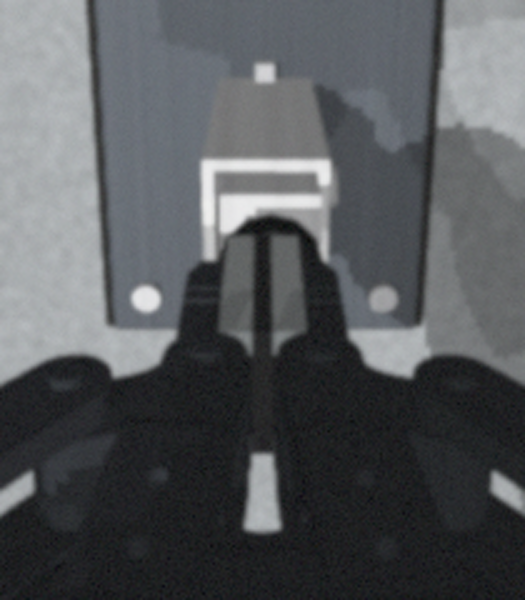

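The motion stops at 0.1598 with 7.5 N, and something appears at (333,188) beside the rim, likely a popped button. One more gentle millimetre to confirm the floor.

{"name": "step_arm", "arguments": {"rows": [{"tx":0,"ty":0,"tz":-0.02,"wx":0,"wy":0,"wz":0,"gripper":0},{"tx":0,"ty":0,"tz":-0.04,"wx":0,"wy":0,"wz":0,"gripper":0},{"tx":0,"ty":0,"tz":-0.06,"wx":0,"wy":0,"wz":0,"gripper":0},{"tx":0,"ty":0,"tz":-0.08,"wx":0,"wy":0,"wz":0,"gripper":0},{"tx":0,"ty":0,"tz":-0.08,"wx":0,"wy":0,"wz":0,"gripper":0},{"tx":0,"ty":0,"tz":-0.08,"wx":0,"wy":0,"wz":0,"gripper":0},{"tx":0,"ty":0,"tz":-0.08,"wx":0,"wy":0,"wz":0,"gripper":0},{"tx":0,"ty":0,"tz":-0.08,"wx":0,"wy":0,"wz":0,"gripper":0},{"tx":0,"ty":0,"tz":-0.08,"wx":0,"wy":0,"wz":0,"gripper":0},{"tx":0,"ty":0,"tz":-0.08,"wx":0,"wy":0,"wz":0,"gripper":0}]}}

```text
clock: 22.67
position: [0.5274, 0.228, 0.1598]
ee_rot: [[0.999, -0.052, 0.004], [-0.052, -0.999, 0.001], [0.003, -0.001, -1.0]]
contact_force: [-1.1, -0.4, 11.0]
gripper_width: 0.0
```

Stiff stop at the same height: the floor. Retracting up and back for a look.

{"name": "step_arm", "arguments": {"rows": [{"tx":0,"ty":0,"tz":0.5,"wx":0,"wy":0,"wz":0,"gripper":0},{"tx":0,"ty":0,"tz":2,"wx":0,"wy":0,"wz":0,"gripper":0},{"tx":0,"ty":0,"tz":4,"wx":0,"wy":0,"wz":0,"gripper":0},{"tx":-1.5,"ty":0,"tz":6,"wx":0,"wy":0,"wz":0,"gripper":0},{"tx":-4,"ty":0,"tz":7,"wx":0,"wy":0,"wz":0,"gripper":0},{"tx":-6,"ty":0,"tz":7,"wx":0,"wy":0,"wz":0,"gripper":0},{"tx":-8,"ty":0,"tz":7,"wx":0,"wy":0,"wz":0,"gripper":0},{"tx":-9,"ty":0,"tz":7,"wx":0,"wy":0,"wz":0,"gripper":0},{"tx":-9,"ty":0,"tz":7,"wx":0,"wy":0,"wz":0,"gripper":0},{"tx":-9,"ty":0,"tz":7,"wx":0,"wy":0,"wz":0,"gripper":0}]}}

```text
clock: 23.5
position: [0.4368, 0.2277, 0.2276]
ee_rot: [[0.999, -0.052, 0.001], [-0.052, -0.999, -0.0], [0.001, -0.0, -1.0]]
contact_force: [0.1, -0.6, -0.3]
gripper_width: 0.0004
```

```bash
python3 - <<'E'
from h import *
s=ctrl.state();print(s["clock"],s["position"],s["contact_force"])
c=cams.calibration("wrist");im=cams.grab_frame("wrist");cs=cams.grab_frame("scene")
cv2.imwrite("pics/w17raw.png",im)
u,v=proj("wrist",(.5258,.2275,.1),c).astype(int);print(u,v)
cv2.imwrite("pics/w17.png",cv2.resize(im[max(0,v-60):v+70,u-70:u+70],None,fx=4.5,fy=4.5,interpolation=cv2.INTER_CUBIC))
cv2.imwrite("pics/s17.png",cv2.resize(cs[150:230,310:400],None,fx=7,fy=7,interpolation=cv2.INTER_CUBIC))
cv2.imwrite("pics/s17f.png",cs)
E
```

```text
23.5 [0.43681263 0.22774618 0.22763551] [ 0.10501812 -0.56922443 -0.28319895]
268 92
```

View pics/w17.png

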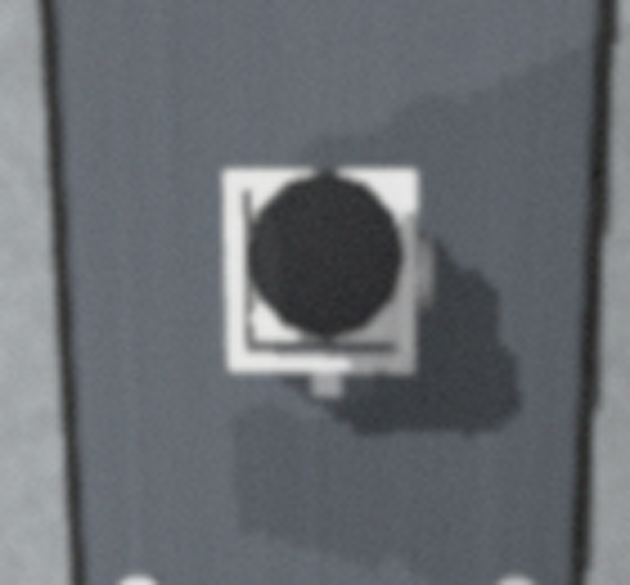

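View pics/s17.png

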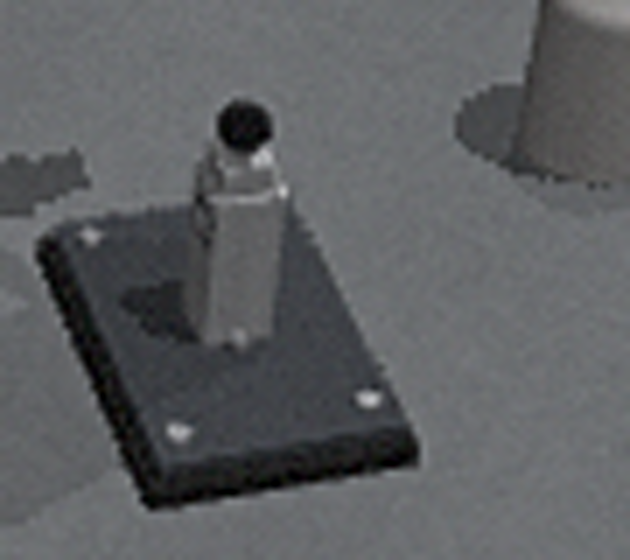

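View pics/s17f.png

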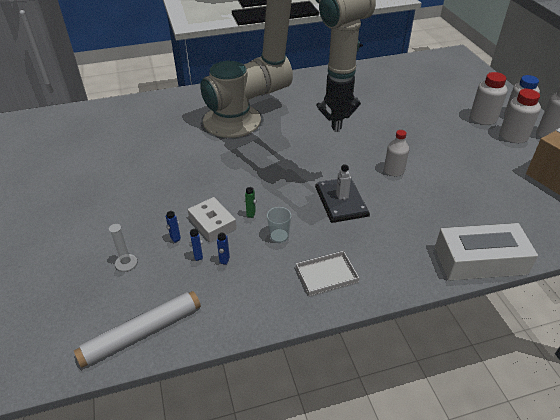

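The post stands home and the -y button is visible outside the wall (428,272). The +y one is hidden from here, so I'll shift sideways, staying above the bottle's height, to see it.

{"name": "step_arm", "arguments": {"rows": [{"tx":0,"ty":1.5,"tz":1,"wx":0,"wy":0,"wz":0,"gripper":0},{"tx":0,"ty":3,"tz":1,"wx":0,"wy":0,"wz":0,"gripper":0},{"tx":0,"ty":5,"tz":1,"wx":0,"wy":0,"wz":0,"gripper":0},{"tx":0,"ty":7,"tz":1,"wx":0,"wy":0,"wz":0,"gripper":0},{"tx":0,"ty":9,"tz":1,"wx":0,"wy":0,"wz":0,"gripper":0},{"tx":0,"ty":9,"tz":1,"wx":0,"wy":0,"wz":0,"gripper":0},{"tx":0,"ty":9,"tz":1,"wx":0,"wy":0,"wz":0,"gripper":0},{"tx":0,"ty":9,"tz":1,"wx":0,"wy":0,"wz":0,"gripper":0},{"tx":0,"ty":9,"tz":1,"wx":0,"wy":0,"wz":0,"gripper":0},{"tx":0,"ty":9,"tz":1,"wx":0,"wy":0,"wz":0,"gripper":0}]}}

```text
clock: 24.43
position: [0.4367, 0.3168, 0.2375]
ee_rot: [[0.999, -0.053, -0.0], [-0.053, -0.999, -0.001], [-0.0, 0.001, -1.0]]
contact_force: [0.6, 0.4, 0.3]
gripper_width: -0.0
```

```bash
python3 - <<'E'
from h import *
s=ctrl.state();print(s["clock"],s["position"],s["contact_force"])
c=cams.calibration("wrist");im=cams.grab_frame("wrist")
u,v=proj("wrist",(.5258,.2275,.1),c).astype(int);print(u,v)
a=np.radians(-3.03)
for h in(.07,):
  for d in (.015,.0175):
    print(proj("wrist",(.5258-d*np.sin(a),.2275+d*np.cos(a),.0125+h),c)-[u-70,max(0,v-60)])
# square top of post corner check at home: z=.0125+.01+.095
print(4.5*(proj("wrist",(.5258,.2275,.0125+.105),c)-[u-70,max(0,v-60)]))
cv2.imwrite("pics/w18.png",cv2.resize(im[max(0,v-60):v+70,u-70:u+70],None,fx=4.5,fy=4.5,interpolation=cv2.INTER_CUBIC))
E
```

```text
24.4333 [0.43665804 0.31678578 0.2374805 ] [0.56507059 0.35312075 0.2730931 ]
388 85
[44.23675431 62.10880974]
[41.0904072  62.11016588]
[356.2457742  264.70336073]
```

View pics/w18.png

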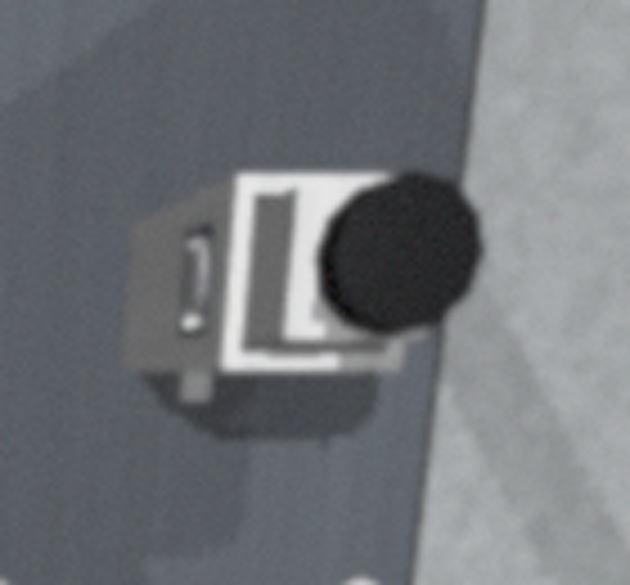

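```bash
python3 - <<'E'
import cv2
im=cv2.imread("pics/w18.png")
cv2.imwrite("pics/w18c.png",cv2.resize(im[180:420,110:320],None,fx=2.5,fy=2.5,interpolation=cv2.INTER_CUBIC))
from h import *
c=cams.calibration("wrist");a=np.radians(-3.03);M=np.array([[np.cos(a),-np.sin(a)],[np.sin(a),np.cos(a)]])
def pc(x,y,z):
    return ((proj("wrist",[*(np.array([.5258,.2275])+M@[x,y]),.0125+z],c)-[318,25])*4.5-[110,180])*2.5
for n,q in dict(wTL=(.0075,.015,.0775),wBL=(.0075,.015,.0625),wTR=(-.0075,.015,.0775),wBR=(-.0075,.015,.0625),btn_face_top=(0,.01625,.076),btn_face_bot=(0,.01625,.064),btn_facebot_in4=(0,.01225,.064),fx1=(.006,.01625,.07),fx2=(-.006,.01625,.07),rim=(.015,.015,.09),rim2=(-.015,.015,.09)).items():print(n,pc(*q).round())
E
```

```text
wTL [262. 124.]
wBL [205. 144.]
wTR [243. 357.]
wBR [189. 364.]
btn_face_top [228. 243.]
btn_face_bot [185. 254.]
btn_facebot_in4 [240. 254.]
fx1 [213. 157.]
fx2 [199. 339.]
rim [324. -22.]
rim2 [284. 470.]
```

View pics/w18c.png

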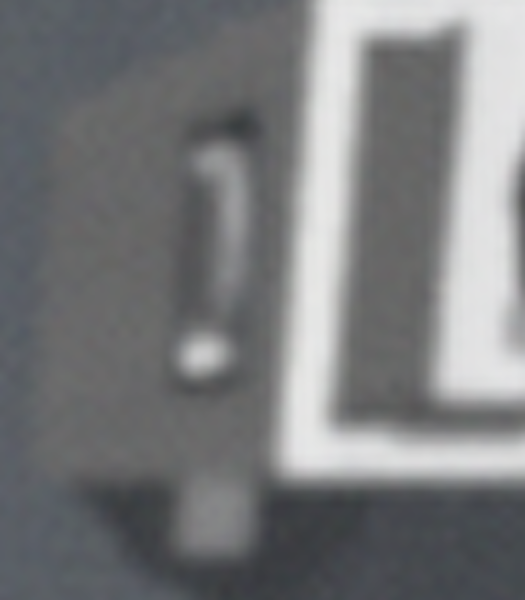

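The +y window at crop (180–260, 110–380) shows the button's round body filling it. Its face is at about x=195–210, which matches the predicted fully-out position (185–228); a button still pressed in would lie beyond 240. Both buttons are out, and the arm is clear. Handing in.

```bash
python3 - <<'E'
from workcell import ctrl,job_done
print(ctrl.state()["clock"],job_done())
E
```

```text
the job is handed in; nothing more can be done
24.4833 None
```

The post is in the stand's socket, pushed home and released, and I handed the job in at 24.5 s of the 64 s allowed. No verdict was reported.

- **How it went:** I gripped the grey post across the upper halves of its buttons, at a width of 21.6 mm, so both were flush. I lowered it into the socket until the buttons' lower halves were inside and let go. Then I pushed it down with shut fingers on the black pad. The sliding took about 2 N.
- **Floor contact:** the tool stopped dead at the same height on two pushes, at 7.5 N and 11 N. These readings, taken only at the end of each move, stayed well below the 40 N limit.
- **Buttons:** the wrist camera shows the -y button outside the wall. The +y button fills its window at the fully-out position. The post sits about 1 mm towards -y within the socket's play.
- **Surroundings:** the last scene picture shows the beaker, bottle, cylinder and tray where they began. The hand is clear of everything.
- **Failed or disagreed:**
  - The first move call was refused because its rows lacked keys.
  - One early wrist measurement was about 8 mm off because the arm was still moving, so I took it again.
  - Estimates of the stand's height differed by about 4 mm between views. I settled the depth by feel instead, and the push of about 17.7 mm fitted the 18.5 mm expected.

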